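# Put away the nest of wax pots

### The arm

A 7-joint arm with a two-finger parallel gripper is mounted at the origin on the work surface. World frame = base frame: x ahead of the robot, y to its left, z up, the work surface at z = 0. Lengths are in m, angles in rad, forces in N, time in s.
With the tool pointing down it reaches from about 0.4 to 0.85 m from the base axis. Payload 4.4 kg.
Tool frame: the origin (TCP) lies at the very end of the fingers, on their centre line; the grasp point (between the pads) lies 19 mm behind it; y points along the fingers, z is the direction in which the jaws open and shut, and the axes are right-handed (so a half turn about y gives the same grasp; the last joint's range is limited). The gripper opens to 94 mm and grips with 3 to 60 N. Pads are 16 mm wide; open, the fingers measure 119 mm over their backs; the gripper's body (75 mm by 177 mm) begins 78 mm behind the grasp point.
Start: joints at [1.128, 0.628, 0.038, 1.517, -0.027, 0.996, -0.02], TCP at [0.239, -0.604, 0.205] pointing down, gripper open.
Joint ranges: [-3.06, 3.06], [-0.37, 2.12], [-1.25, 1.32], [0.18, 2.47], [-1.1, 4.24], [0.23, 1.98], [-2.94, 2.94]. Speed limits (rad/s): [2.57, 2.57, 3.14, 3.14, 3.14, 3.14, 3.14].

### API

Orientations are given as a unit quaternion [x, y, z, w].
In Python, from bench import r gives the robot as it stands.
- The arm moves only by the tool drive_tool, never from a script. Its argument "motion" is a list of rows, each a list of 5 numbers: the opening, from -1 (shut) to 1 (fully open), then the shift along the tool's x, y, z in m, then the turn about the tool's y in rad. In form: [[fingers, dx, dy, dz, yaw], ...]. A call has 1 to 5 rows; each row shifts and turns the commanded pose from where the row before left it, along the tool's axes as they then stand; what a row does not reach is not made up. A row lasts 1/8 s, in which the tool goes at most 62.5 mm and 10.7 degrees, less where a joint would pass 70% of its speed; a pose out of reach is approached as far as the arm can. A call is refused whole if a number of a shift passes 0.0625 or a number of a turn 0.188, either way. A call with a gripper value outside its range is refused whole. The fingers move at their own pace and stop on an object; "newtons" is the grip in N (left out, the last holds). Time passes only in rows, so rows that do not move let the fingers close. It gives the time, the measured TCP pose, the force and the opening at its end, in the units of the state.
- r.state(): the state, without advancing time (a new reading comes with each control period).
- r.capture(name): name is "scene" or "top" or "wrist"; returns (picture, depth): 384x512x3 uint8, red, green, blue; 384x512 float32, m along the optical axis (not along the pixel's ray), 0 where there is no reading.
- r.get_calibration(name): a dict with "mtx" (3x3 intrinsics, pixels), "dist_coeffs" ([k1, k2, p1, p2, k3] as OpenCV has them; the pictures are not rectified), "camera_from_world" (4x4, takes a point from world to camera coordinates). Camera axes: x right, y down, z forward; pixel columns grow to the right and rows downward; lengths in m; the calibration is good to about 2 mm. A picture is of the moment at which its call begins: read the wrist's pose just before it. get_calibration takes no time and is no camera call; for the wrist camera it gives the pose at the moment of the call.
- r.finish_job(): hands the job in, once; it reports no verdict.
The state is a dict: "t": time; "joints": joint angles; "qvel": joint speeds; "effort": joint torques, N m; "eef_pos": TCP position; "orientation": TCP orientation; "wrist_force": force on the tool from outside, world axes, zero at the start; "ft_torque": the same for the moment, N m; "width": finger opening in m.
Only numpy, scipy, OpenCV 4.12 (cv2) and the standard library are available. Lean on these libraries where they do the work, as an engineer would, in place of code of your own. Each camera call takes 0.05 s, during which the arm holds its last target.

### The job

Slide the storage bay's clear cover fully open, then nest the steel wax pots inside the largest, which is already in the bay: first the middle one from the sloping drainer, then the smallest from the bench, each set down gently, upright and fully home on the floor of the one before, with its ear clear of the others' ears. Then slide the cover fully shut, leaving the other things on the bench where they stand.

Things in the scene. Friction and masses are not known exactly. Their poses are not given: they have to be found in the camera images.
- large_pot: Open round steel pot, 132 mm across, 62 high, wall 4, floor 5; outer radius 66 at the rim, 64 at the foot. Origin: centre of the underside; z up its axis, +x to its one ear. The largest of three; stands loose on the bay's floor, ear in any direction, and stays there. About 0.4 kg.
- medium_pot: Open round steel pot, 119 mm across, 62 high, wall 4, floor 5; outer radius 59.5 at the rim, 57.5 at the foot. Origin: centre of the underside; z up its axis, +x to its one ear. Starts on the drainer, leaning 0.6 rad to the drainer's -x, ear on the high side. Fits in the large pot with 2.5 mm play all round (4.5 entering); home, its origin is 5 mm above the large pot's. About 0.33 kg.
- small_pot: Open round steel pot, 106 mm across, 62 high, wall 4, floor 5; outer radius 53 at the rim, 51 at the foot. Origin: centre of the underside; z up its axis, +x to its one ear. Starts upright on the bench. Fits in the medium pot with 2.5 mm play all round (4.5 entering); home, its origin is 5 mm above the medium pot's. About 0.26 kg.
- large_pot_ear (a point): Middle of the upright flat ear on the large pot's rim, at (66, 0, 80) mm in the pot's frame: 8 mm thick (radially), 28 wide, from 62 to 98 mm above the foot. Ears do not pass over one another: keep them 45 degrees or more apart round the nest.
- medium_pot_ear (a point): Middle of the upright flat ear on the medium pot's rim, at (59.5, 0, 80) mm in the pot's frame: 8 mm thick (radially), 28 wide, from 62 to 98 mm above the foot. A place to grip the pot, with one finger inside the mouth and one outside.
- small_pot_ear (a point): Middle of the upright flat ear on the small pot's rim, at (53, 0, 80) mm in the pot's frame: 8 mm thick (radially), 28 wide, from 62 to 98 mm above the foot. Keep it clear of the other two ears in the nest.
- drainer: Fixed white plastic drainer, 140 mm long by 150 mm wide, up to 110 mm high: a board sloping 0.6 rad, low at its -x side and rising to +x, with two 16 mm high, 12 mm thick pegs near its low edge that the medium pot's foot rests against. Origin: centre of its underside; the middle of the board's upper face is 60 mm above.
- bay: Fixed white storage bay. Origin on the bench under the middle of its opening, which measures 230 (x) by 220 mm (y), floor 4 mm and walls 118 mm above the bench, rails beside the cover up to 126 mm. To +y a closed housing 250 mm long carries the cover when it is open.
- cover (a joint): Clear flat cover over the bay's opening, 246 x 232 x 5 mm, upper face 125 mm above the bench. Slides along the bay's +y: 0 shut, 0.22 m fully open (both end stops). About 3 N of friction; stays where it is left.
- cover_grip (a point): Grip point on the cover's upright grey fin, 10 mm thick (y), 80 mm wide (x), rising from 125 to 161 mm above the bench; this point is 148 mm above the bench and lies 85 mm to the bay's -y of the cover's middle, and moves with the cover.
- pen_tub: Bystander: white tub of pens, 84 mm across, about 140 mm high with the pens. Origin: centre of the underside.
- cassette_row: Bystander: row of green cassettes, 28 x 170 x 36 mm, long along its y. Origin: centre of the underside.
- jar: Bystander: amber jar, 72 mm across, 100 mm high. Origin: centre of the underside.
- wax_disc: Bystander: red wax disc, 60 mm across, 14 mm high. Origin: centre of the underside.
- spatula: Bystander: spatula lying on the bench along its x, about 200 mm long.
Not all that is in view belongs to the job. What is shaped like the small_pot but blue or green is not meant. What is shaped like the medium_pot but red is not meant.

How it is judged:
On the way, in this order (a step that is already met when the one before it is completed fails the run):
1. the cover is slid fully open (within 10 mm), the medium pot not yet in the large one (value of joint cover above 0.21 m and horizontal distance between medium_pot and large_pot above 0.1 m), for 0.1 s.
2. the medium pot is home in the large one, the small pot still outside (horizontal distance between medium_pot and large_pot below 0.008 m and z of medium_pot in the frame of large_pot between 0.002 and 0.008 m and angle between the z axis of medium_pot and the z axis of large_pot, either way round below 0.06 rad and horizontal distance between small_pot and large_pot above 0.1 m), for 0.2 s.
3. the small pot is home in the medium one (horizontal distance between medium_pot and large_pot below 0.008 m and z of medium_pot in the frame of large_pot between 0.002 and 0.008 m and angle between the z axis of medium_pot and the z axis of large_pot, either way round below 0.06 rad and horizontal distance between small_pot and medium_pot below 0.008 m and z of small_pot in the frame of medium_pot between 0.002 and 0.008 m and angle between the z axis of small_pot and the z axis of medium_pot, either way round below 0.06 rad), for 0.2 s.
At the end, for the whole second after the job is handed in: Medium pot in the large, small in the medium: each origin 2 to 8 mm above the next and within 8 mm sideways, axes parallel within 0.06 rad; the large pot upright (0.06 rad), less than 10 mm above the bay's underside; cover shut within 8 mm; pots at rest (under 0.02 m/s) (all of step 3 and value of joint cover below 0.008 m and angle between large_pot's own z axis and vertical below 0.06 rad and z of large_pot in the frame of bay below 0.01 m and linear speed of each of large_pot, medium_pot, small_pot below 0.02 m/s); the robot touches nothing.
It fails at once if a bystander is moved by more than 25 mm (distance of any of pen_tub, cassette_row, jar, wax_disc, spatula from where it was at the start of the episode above 0.025 m).
It fails at once if a pot is banged or forced: more than 100 N between two pots (contact force between medium_pot and large_pot above 100 N or contact force between small_pot and medium_pot above 100 N).
It fails at once if a pot is dropped or plunged into the next: it moves faster than 0.35 m/s inside it ((horizontal distance between medium_pot and large_pot below 0.03 m and z of medium_pot in the frame of large_pot below 0.06 m and linear speed of medium_pot above 0.35 m/s) or (horizontal distance between small_pot and medium_pot below 0.03 m and z of small_pot in the frame of medium_pot below 0.06 m and linear speed of small_pot above 0.35 m/s)).
It also fails if it takes over 72 s, if anything falls off the work surface, if the arm or the gripper's body presses on something with over 40 N, if the wrist force passes 120 N, or if a joint passes its speed limit or range.

## Working session

There is one attempt and no reset: what is moved stays moved. The work goes in short steps, Python scripts to look and compute and a tool call to move; the robot and the scene stay as the last step left them, time stands still between calls to the robot, and variables do not carry over. Pictures are saved under pics/ and viewed, and the job is handed in when it is done.

Besides the shell and the picture viewer there is one more tool, called after "Request:" as a command line: name --pt "numbers of a row" for each row, then --argument value for the rest. drive_tool: Moves the arm, as the interface text tells. Its arguments: {"type":"object","properties":{"motion":{"type":"array"},"newtons":{"type":"number"}},"required":["motion"]}

```bash
ls; mkdir -p pics; python3 - <<'E'
from bench import r
import cv2,numpy as np
s=r.state();print({k:np.round(v,3).tolist() for k,v in s.items()})
for n in ["scene","top","wrist"]:
    c=r.get_calibration(n);print(n,np.round(c["mtx"],1).tolist(),c["dist_coeffs"],np.round(c["camera_from_world"],3).tolist())
    p,d=r.capture(n);cv2.imwrite(f"pics/{n}0.png",p[...,::-1]);np.save(f"/tmp/{n}0.npy",d)
E
```

```text
pics
{'t': 0.0, 'joints': [1.128, 0.629, 0.038, 1.518, -0.027, 0.996, -0.02], 'qvel': [0.0, 0.0, -0.0, -0.0, -0.0, 0.0, 0.001], 'effort': [0.0, -54.973, 1.143, -18.663, -0.052, 0.024, 0.0], 'eef_pos': [0.239, -0.604, 0.205], 'orientation': [-0.133, 0.695, -0.694, 0.132], 'wrist_force': [0.379, 0.056, -0.418], 'ft_torque': [-0.007, -0.048, -0.03], 'width': 0.094}
scene [[374.6, 0.0, 253.1], [0.0, 374.6, 190.7], [0.0, 0.0, 1.0]] [0.02416727 0.         0.         0.         0.        ] [[0.816, 0.578, -0.022, -0.393], [0.334, -0.501, -0.798, -0.133], [-0.473, 0.644, -0.602, 1.533], [0.0, 0.0, 0.0, 1.0]]
top [[371.4, 0.0, 258.7], [0.0, 371.4, 194.9], [0.0, 0.0, 1.0]] [-0.09257319  0.          0.          0.          0.        ] [[-0.024, -1.0, -0.0, -0.037], [-0.985, 0.023, -0.168, 0.549], [0.168, -0.004, -0.986, 1.219], [0.0, 0.0, 0.0, 1.0]]
wrist [[299.8, 0.0, 256.1], [0.0, 299.8, 191.9], [0.0, 0.0, 1.0]] [-0.0624041  0.         0.         0.         0.       ] [[0.369, -0.93, -0.002, -0.649], [-0.9, -0.357, 0.248, -0.027], [-0.232, -0.09, -0.969, 0.391], [0.0, 0.0, 0.0, 1.0]]
```

View pics/scene0.png

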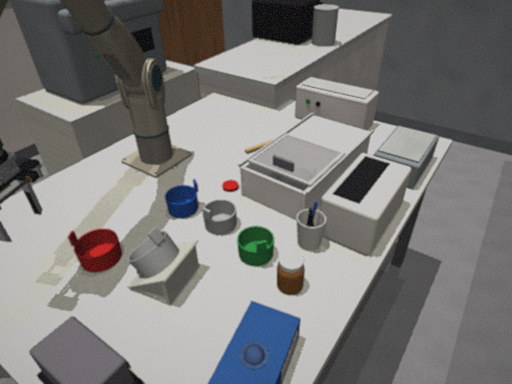

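View pics/top0.png

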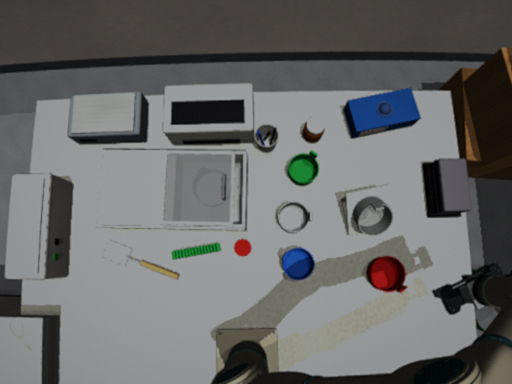

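View pics/wrist0.png

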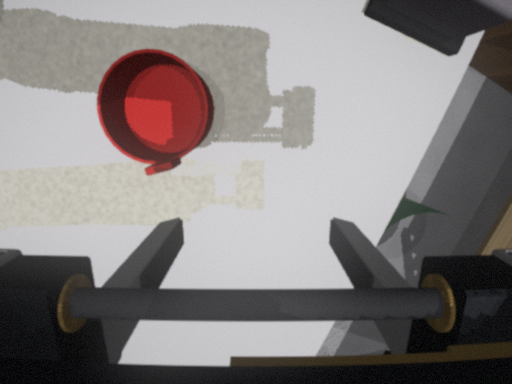

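```bash
python3 - <<'E'
import cv2,numpy as np
p=cv2.imread("pics/top0.png")
a=cv2.resize(p[140:240,90:260],None,fx=4,fy=4,interpolation=cv2.INTER_CUBIC)
b=cv2.resize(p[140:300,265:405],None,fx=4,fy=3.7,interpolation=cv2.INTER_CUBIC)
cv2.imwrite("pics/c1.png",a);cv2.imwrite("pics/c2.png",b[:600])
p=cv2.imread("pics/scene0.png")
cv2.imwrite("pics/c3.png",cv2.resize(p[110:310,60:380],None,fx=2.5,fy=2.5,interpolation=cv2.INTER_CUBIC))
E
```

```text
(no output)
```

View pics/c1.png

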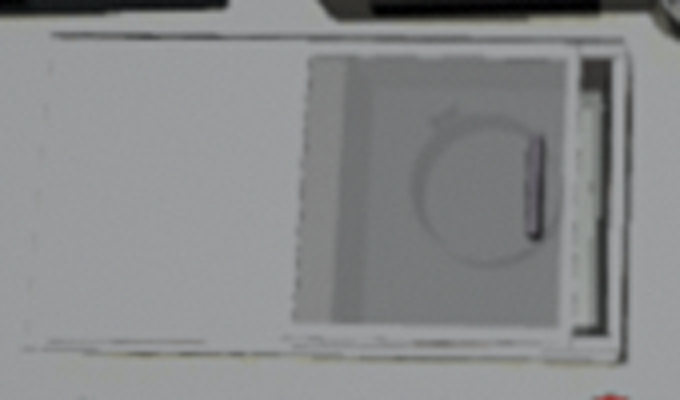

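View pics/c2.png

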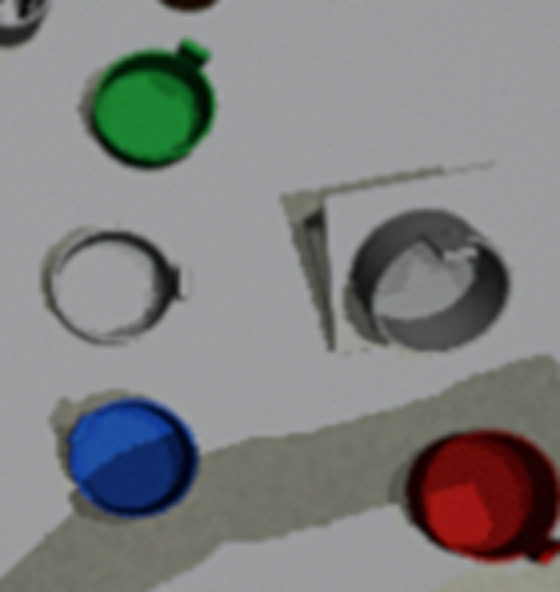

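View pics/c3.png

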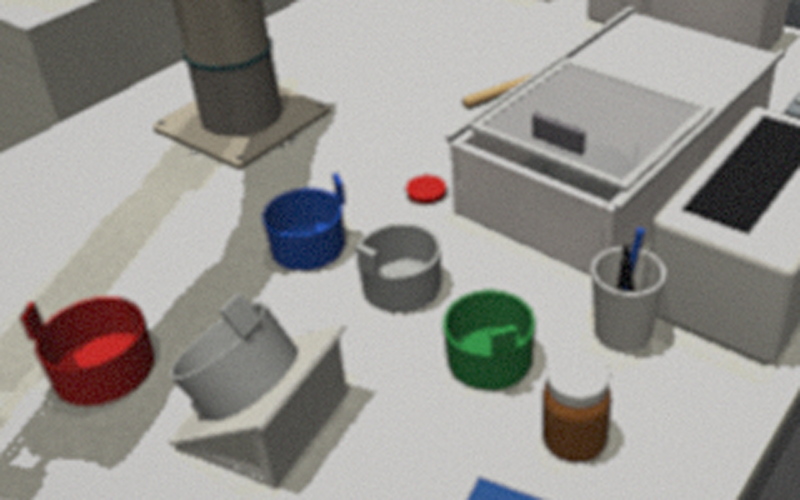

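```bash
cat > h.py <<'E'
import cv2,numpy as np
from bench import r
def rays(c):
    K=np.array(c["mtx"]);D=np.array(c["dist_coeffs"])
    u,v=np.meshgrid(np.arange(512.),np.arange(384.))
    return cv2.undistortPoints(np.stack([u,v],-1).reshape(-1,1,2),K,D).reshape(384,512,2)
def cloud(d,c):
    n=rays(c);P=np.dstack([n[...,0]*d,n[...,1]*d,d])
    T=np.array(c["camera_from_world"]);W=(P-T[:3,3])@T[:3,:3]
    W[d<=0]=np.nan
    return W
def px2w(uv,c,z):
    n=cv2.undistortPoints(np.array(uv,float).reshape(-1,1,2),np.array(c["mtx"]),np.array(c["dist_coeffs"])).reshape(-1,2)
    T=np.array(c["camera_from_world"]);R=T[:3,:3];o=-R.T@T[:3,3]
    d=np.c_[n,np.ones(len(n))]@R
    return o+d*((z-o[2])/d[:,2])[:,None]
def w2px(P,c):
    T=np.array(c["camera_from_world"])
    return cv2.projectPoints(np.array(P,float).reshape(-1,1,3),cv2.Rodrigues(T[:3,:3])[0],T[:3,3],np.array(c["mtx"]),np.array(c["dist_coeffs"]))[0].reshape(-1,2)
E
python3 - <<'E'
from h import *
np.set_printoptions(precision=3,suppress=True,linewidth=180)
for n in ["top","scene"]:
    c=r.get_calibration(n);W=cloud(np.load(f"/tmp/{n}0.npy"),c)
    np.save(f"/tmp/W{n}.npy",W)
W=np.load("/tmp/Wtop.npy")
print("z grid drainer");print(W[180:246:4,334:404:4,2])
for v,u in [(215,340),(215,400),(190,371),(235,371)]: print(u,v,W[v,u])
c=r.get_calibration("top")
print("bench",[W[v,u] for v,u in[(250,330),(130,350),(270,200)]])
print("bay z row187",np.c_[np.arange(95,256,3),W[187,95:256:3]])
E
```

```text
z grid drainer
[[-0.001  0.002  0.001 -0.    -0.002 -0.002 -0.002  0.001 -0.003  0.004  0.    -0.005 -0.005 -0.001  0.003 -0.001  0.002 -0.002]
 [ 0.006  0.002 -0.002 -0.004  0.002  0.001 -0.002  0.    -0.005  0.005  0.002  0.004 -0.001 -0.003  0.    -0.002 -0.001  0.002]
 [ 0.001 -0.003 -0.006  0.004 -0.004 -0.003  0.003 -0.004  0.106  0.104  0.101  0.104  0.099  0.1   -0.002 -0.002  0.002  0.002]
 [ 0.001 -0.     0.003  0.108  0.107  0.108  0.102  0.097    nan  0.099  0.095  0.093  0.095  0.095 -0.001  0.002  0.     0.003]
 [ 0.001  0.001  0.     0.098  0.098  0.099  0.094  0.091  0.09   0.097  0.094  0.086  0.088  0.079  0.004  0.     0.007 -0.004]
 [-0.002  0.003  0.018  0.089  0.094  0.089  0.088  0.095  0.113  0.117  0.124  0.123  0.091  0.076  0.001 -0.001  0.002  0.   ]
 [-0.001  0.004  0.008  0.076  0.083  0.081  0.088  0.115  0.127  0.139  0.16   0.157  0.137  0.128 -0.005 -0.003 -0.002 -0.001]
 [-0.003 -0.    -0.002  0.007  0.078  0.078  0.101  0.125  0.138  0.071  0.168  0.176  0.171  0.084  0.132 -0.002  0.001 -0.006]
 [ 0.001  0.001  0.002  0.013  0.065  0.079  0.104  0
[... 2539 characters left out ...]
 [197.      0.565   0.148   0.126]
 [200.      0.565   0.139   0.122]
 [203.      0.565   0.129   0.124]
 [206.      0.564   0.119   0.125]
 [209.      0.564   0.11    0.123]
 [212.      0.564   0.1     0.124]
 [215.      0.564   0.091   0.122]
 [218.      0.564   0.081   0.121]
 [221.      0.564   0.071   0.123]
 [224.      0.555   0.058   0.164]
 [227.      0.562   0.052   0.126]
 [230.      0.563   0.042   0.124]
 [233.      0.561   0.032   0.13 ]
 [236.      0.585   0.03    0.008]
 [239.      0.585   0.019   0.003]
 [242.      0.563   0.004   0.12 ]
 [245.      0.562  -0.006   0.119]
 [248.      0.585  -0.012   0.002]
 [251.      0.586  -0.023  -0.004]
 [254.      0.585  -0.034  -0.004]]
```

```bash
python3 - <<'E'
from h import *
from scipy.spatial.transform import Rotation as Ro
np.set_printoptions(precision=4,suppress=True,linewidth=180)
s=r.state();print("tool axes cols\n",Ro.from_quat(s["orientation"]).as_matrix())
for n in ["top","scene"]:
    W=np.load(f"/tmp/W{n}.npy").reshape(-1,3);W=W[~np.isnan(W).any(1)]
    m=(W[:,2]>.14)&(W[:,2]<.175)&(abs(W[:,0]-.56)<.08)&(abs(W[:,1]-.06)<.05)
    F=W[m];print(n,"fin",len(F),F.mean(0),F.min(0),F.max(0),np.median(F,0))
    if n=="top":
        m=(W[:,2]>.105)&(W[:,2]<.14)&(W[:,0]>.42)&(W[:,0]<.72)&(W[:,1]>-.03)&(W[:,1]<.5)
        B=W[m];print(cv2.minAreaRect(B[:,:2].astype(np.float32)*1000), B.min(0),B.max(0))
        for y in np.arange(0,.48,.06):
            b=B[abs(B[:,1]-y)<.01];print(y,b[:,0].min(),b[:,0].max())
        for x in np.arange(.46,.7,.04):
            b=B[abs(B[:,0]-x)<.01];print(x,b[:,1].min(),b[:,1].max())
    # drainer plane / medium pot
W=np.load("/tmp/Wtop.npy")
# board points left strip of pot
for ri in [(slice(196,226),slice(350,356))]:
    P=W[ri].reshape(-1,3);P=P[(P[:,2]>.02)&(P[:,2]<.115)]
    A=np.c_[P[:,:2],np.ones(len(P))];print("plane",np.linalg.lstsq(A,P[:,2],rcond=None)[0],len(P))
E
```

```text
tool axes cols
 [[-0.9298 -0.0006  0.368 ]
 [-0.368   0.0014 -0.9298]
 [ 0.     -1.     -0.0015]]
top fin 96 [0.5607 0.0615 0.1597] [0.5228 0.0557 0.1401] [0.6009 0.0681 0.1667] [0.5592 0.0611 0.1611]
((569.3583984375, 234.322509765625), (484.4069519042969, 271.15484619140625), 87.94664764404297) [ 0.4269 -0.011   0.1052] [0.7117 0.4796 0.139 ]
0.0 0.42693072760307604 0.6959922384460022
0.06 0.4277476703966796 0.69587674752547
0.12 0.4293875503424418 0.6975907318832092
0.18 0.43371305210842725 0.7001151839037326
0.24 0.43474232580470595 0.702305017343893
0.3 0.4360842725210197 0.703229868600999
0.36 0.44008477823140424 0.7081316205246256
0.42 0.44113882866882737 0.7104277793769009
0.46 -0.003924263170178903 0.4762760999123602
0.5 -0.0047213758617877235 0.4746662704641716
0.54 -0.005471873559933944 0.4732168094248799
0.58 -0.006248827222655103 0.4726835464391056
0.6199999999999999 -0.010021951094623591 0.47198700131405
0.6599999999999999 -0.010859169480652782 0.4692853530925164
scene fin 158 [0.5657 0.0564 0.1539] [0.5217 0.0503 0.1404] [0.6036 0.0649 0.1644] [0.5655 0.0557 0.1549]
plane [ 0.6279 -0.0689 -0.2581] 180
```

```bash
cat >> h.py <<'E'
from scipy.spatial.transform import Rotation as Ro
def st():
    s=r.state();R=Ro.from_quat(s["orientation"]).as_matrix()
    a=np.degrees(np.arctan2(R[1,2],R[0,2]))
    print("t %.2f pos %s zang %.1f F %s M %s w %.4f j %s"%(s["t"],np.round(s["eef_pos"],4),a,np.round(s["wrist_force"],1),np.round(s["ft_torque"],2),s["width"],np.round(s["joints"],2)))
    return np.array(s["eef_pos"]),a
def plan(way,f=1.0,step=0.055,p=None,a=None):
    """way: list of (x,y,z,zang_deg)"""
    if p is None:
        p,a=st()
    rows=[]
    for x,y,z,t in way:
        d=np.array([x,y,z])-p; da=(t-a+180)%360-180
        n=max(1,int(np.ceil(max(np.abs(d).max()/step,np.linalg.norm(d)/.06,abs(np.radians(da))/.18))))
        for i in range(n):
            th=np.radians(a); X=np.array([np.sin(th),-np.cos(th),0]);Z=np.array([np.cos(th),np.sin(th),0])
            e=d/n
            rows.append([f,round(float(e@X),3),round(float(-e[2]),3),round(float(e@Z),3),round(-np.radians(da)/n,3)])
            a+=da/n
        p=np.array([x,y,z]);
    for i in range(0,len(rows),5): print(rows[i:i+5])
E
python3 - <<'E'
from h import *
plan([(.30,-.50,.27,-75),(.562,.061,.24,-92.06)])
E
```

```text
t 0.15 pos [ 0.239  -0.6039  0.2047] zang -68.4 F [-0.  -1.  -1.6] M [-0.   -0.03  0.02] w 0.0940 j [ 1.13  0.63  0.04  1.52 -0.03  1.   -0.02]
[[1.0, -0.032, -0.022, -0.025, np.float64(0.038)], [1.0, -0.031, -0.022, -0.026, np.float64(0.038)], [1.0, -0.03, -0.022, -0.027, np.float64(0.038)], [1.0, -0.036, 0.003, -0.043, np.float64(0.027)], [1.0, -0.035, 0.003, -0.044, np.float64(0.027)]]
[[1.0, -0.034, 0.003, -0.045, np.float64(0.027)], [1.0, -0.033, 0.003, -0.046, np.float64(0.027)], [1.0, -0.031, 0.003, -0.047, np.float64(0.027)], [1.0, -0.03, 0.003, -0.048, np.float64(0.027)], [1.0, -0.029, 0.003, -0.048, np.float64(0.027)]]
[[1.0, -0.027, 0.003, -0.049, np.float64(0.027)], [1.0, -0.026, 0.003, -0.05, np.float64(0.027)], [1.0, -0.025, 0.003, -0.051, np.float64(0.027)], [1.0, -0.023, 0.003, -0.051, np.float64(0.027)]]
```

Request:
drive_tool --pt "1.0 -0.032 -0.022 -0.025 0.038" --pt "1.0 -0.031 -0.022 -0.026 0.038" --pt "1.0 -0.03 -0.022 -0.027 0.038" --pt "1.0 -0.036 0.003 -0.043 0.027" --pt "1.0 -0.035 0.003 -0.044 0.027" --newtons 10

```text
t: 0.78
eef_pos: [0.349, -0.3965, 0.2656]
orientation: [0.073, -0.703, 0.703, -0.073]
wrist_force: [-0.2, -0.4, -0.2]
width: 0.094
```

Request:
drive_tool --pt "1.0 -0.034 0.003 -0.045 0.027" --pt "1.0 -0.033 0.003 -0.046 0.027" --pt "1.0 -0.031 0.003 -0.047 0.027" --pt "1.0 -0.03 0.003 -0.048 0.027" --pt "1.0 -0.029 0.003 -0.048 0.027"

```text
t: 1.4
eef_pos: [0.4679, -0.1407, 0.2504]
orientation: [0.026, -0.707, 0.707, -0.026]
wrist_force: [1.3, -0.5, 0.7]
width: 0.0939
```

Request:
drive_tool --pt "1.0 -0.027 0.003 -0.049 0.027" --pt "1.0 -0.026 0.003 -0.05 0.027" --pt "1.0 -0.025 0.003 -0.051 0.027" --pt "1.0 -0.023 0.003 -0.051 0.027" --pt "1 0 0 0 0"

```text
t: 2.02
eef_pos: [0.5624, 0.0678, 0.2377]
orientation: [0.009, 0.708, -0.706, -0.009]
wrist_force: [-1.1, -0.7, -0.1]
width: 0.0937
```

```bash
python3 - <<'E'
from h import *
p,d=r.capture("wrist");cv2.imwrite("pics/w1.png",p[...,::-1])
plan([(.562,.061,.18,-92.06),(.562,.061,.134,-92.06)])
E
```

```text
t 2.08 pos [0.5616 0.0641 0.2378] zang -91.7 F [-0.  -1.1  0.1] M [-0.01 -0.02 -0.05] w 0.0939 j [-0.16  0.47 -0.    1.72  0.    0.95 -1.76]
[[1.0, -0.0, 0.029, 0.002, np.float64(0.003)], [1.0, -0.0, 0.029, 0.002, np.float64(0.003)], [1.0, 0.0, 0.046, 0.0, np.float64(-0.0)]]
```

View pics/w1.png

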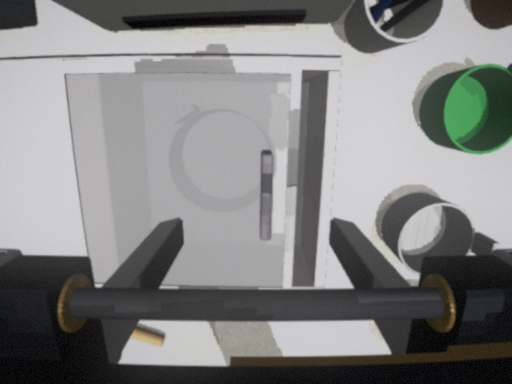

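Request:
drive_tool --pt "1 0 0.03 0.001 0.003" --pt "1 0 0.03 0.001 0.003" --pt "0.3 0 0.041 0 0" --pt "-0.5 0 0 0 0" --pt "-1 0 0 0 0" --newtons 15

```text
t: 2.7
eef_pos: [0.5624, 0.0588, 0.1387]
orientation: [-0.015, -0.707, 0.707, 0.014]
wrist_force: [-0.9, 0.3, 0.5]
width: 0.0673
```

Request:
drive_tool --pt "-1 0 0 0 0" --pt "-1 0 0 0 0" --pt "-1 0 0 0 0"

```text
t: 3.08
eef_pos: [0.5621, 0.06, 0.1382]
orientation: [0.015, 0.707, -0.707, -0.014]
wrist_force: [0.1, 0.6, -0.5]
width: 0.0379
```

```bash
python3 - <<'E'
from h import *
st()
E
```

```text
t 3.08 pos [0.5621 0.06   0.1382] zang -92.3 F [ 0.1  0.6 -0.5] M [ 0.06 -0.01  0.  ] w 0.0379 j [-0.15  0.59 -0.    1.83  0.    0.72 -1.77]
```

Request:
drive_tool --pt "-1 0 0 0 0" --pt "-1 0 0 0 0" --pt "-1 0 0 0 0" --pt "-1 0 0 0 0" --pt "-1 0 0 -0.01 0"

```text
t: 3.7
eef_pos: [0.562, 0.0679, 0.1375]
orientation: [-0.015, -0.706, 0.708, 0.015]
wrist_force: [-0.1, -4.2, 0.7]
width: 0.0098
```

Request:
drive_tool --pt "-1 0 0 -0.03 0" --pt "-1 0 0 -0.035 0" --pt "-1 0 0 -0.035 0" --pt "-1 0 0 -0.035 0" --pt "-1 0 0 -0.025 0"

```text
t: 4.32
eef_pos: [0.5684, 0.2308, 0.1375]
orientation: [-0.014, -0.707, 0.707, 0.014]
wrist_force: [0.1, -3.5, 1.5]
width: 0.01
```

Request:
drive_tool --pt "-1 0 0 -0.015 0" --pt "-1 0 0 0 0"

```text
t: 4.58
eef_pos: [0.5689, 0.2463, 0.1375]
orientation: [0.014, 0.707, -0.707, -0.014]
wrist_force: [-0.7, 1.6, -0.5]
width: 0.0096
```

Expected end near y≈0.25; creep on until the stop is felt.

Request:
drive_tool --pt "-1 0 0 -0.004 0" --pt "-1 0 0 -0.004 0" --pt "-1 0 0 -0.004 0"

```text
t: 4.95
eef_pos: [0.569, 0.2464, 0.1374]
orientation: [-0.015, -0.702, 0.712, 0.017]
wrist_force: [-2.7, -20.4, 10.4]
width: 0.0101
```

Request:
drive_tool --pt "-1 0 0 -0.004 0" --pt "-1 0 0 -0.004 0" --pt "-1 0 0 -0.004 0"

```text
t: 5.32
eef_pos: [0.5691, 0.2497, 0.1372]
orientation: [-0.015, -0.698, 0.716, 0.02]
wrist_force: [-5.9, -29.3, 14.7]
width: 0.0171
```

Request:
drive_tool --pt "0 0 0 0.02 0" --pt "0.2 0 0 0 0" --pt "0.2 0 0 0 0" --pt "0.2 0 0 0 0" --pt "0.2 0 -0.03 0 0"

```text
t: 5.95
eef_pos: [0.5673, 0.2493, 0.1656]
orientation: [-0.012, -0.706, 0.708, 0.015]
wrist_force: [-0.4, -0.4, -0.0]
width: 0.0558
```

Request:
drive_tool --pt "0.3 0 -0.05 0 0" --pt "1 0 -0.04 0.05 0" --pt "1 0 -0.02 0.06 0" --pt "1 0.05 0 0.02 0" --pt "1 0 0 0 0"

```text
t: 6.58
eef_pos: [0.5103, 0.1214, 0.2763]
orientation: [-0.013, -0.707, 0.707, 0.016]
wrist_force: [-0.1, 1.3, 0.3]
width: 0.0934
```

```bash
python3 - <<'E'
from h import *
np.set_printoptions(precision=4,suppress=True,linewidth=180)
st();cw=r.get_calibration("wrist")
p,d=r.capture("wrist");cv2.imwrite("pics/w2.png",p[...,::-1]);np.save("/tmp/w2.npy",d);np.save("/tmp/w2c.npy",cw,allow_pickle=True)
p,d=r.capture("top");np.save("/tmp/top1.npy",d);cv2.imwrite("pics/top1.png",p[...,::-1]);cv2.imwrite("pics/t1.png",cv2.resize(p[140:240,90:260,::-1],None,fx=4,fy=4,interpolation=cv2.INTER_CUBIC))
W=cloud(d,r.get_calibration("top"));F=W.reshape(-1,3);m=(F[:,2]>.14)&(F[:,2]<.175)&(abs(F[:,0]-.57)<.08)&(F[:,1]>.22)&(F[:,1]<.3);print(F[m].mean(0))
E
```

```text
t 6.58 pos [0.5103 0.1214 0.2763] zang -92.4 F [-0.1  1.3  0.3] M [ 0.07 -0.08  0.02] w 0.0934 j [-0.31  0.37  0.03  1.77 -0.01  1.01 -1.89]
[nan nan nan]<stdin>:6: RuntimeWarning: Mean of empty slice.
  ret = um.true_divide(
```

View pics/w2.png

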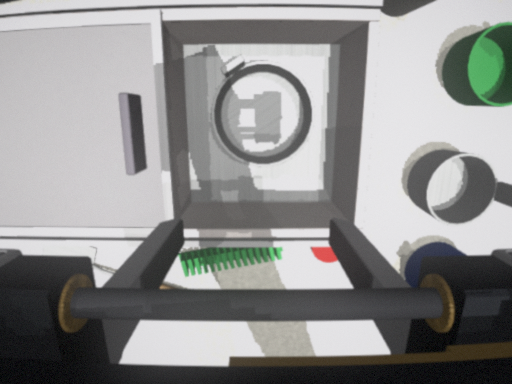

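View pics/t1.png

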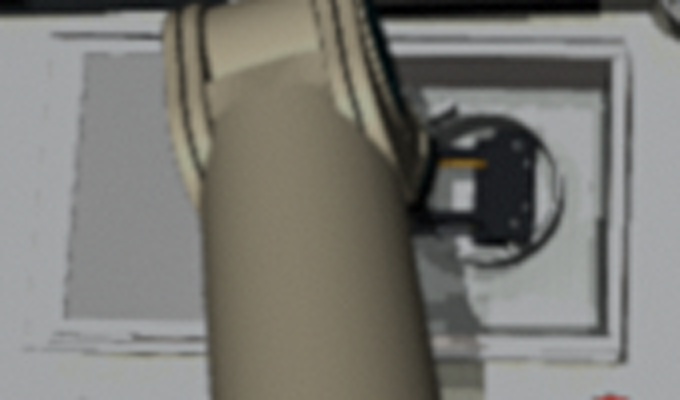

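```bash
cat >> h.py <<'E'
from scipy.optimize import least_squares
def rimfit(W,c0,zr,Rm,tol=.006,rad=.09):
    P=W.reshape(-1,3);P=P[~np.isnan(P).any(1)]
    m=(abs(P[:,2]-zr)<tol)&(np.hypot(*(P[:,:2]-c0).T)<rad);P=P[m]
    f=least_squares(lambda q:np.hypot(P[:,0]-q[0],P[:,1]-q[1])-Rm,[*c0],loss="soft_l1",f_scale=.002)
    rr=np.hypot(*(P[:,:2]-f.x).T)
    g=least_squares(lambda q:np.hypot(P[:,0]-q[0],P[:,1]-q[1])-q[2],[*c0,Rm],loss="soft_l1",f_scale=.002)
    return f.x,len(P),np.std(rr),g.x,np.median(P[:,2])
E
python3 - <<'E'
from h import *
np.set_printoptions(precision=4,suppress=True,linewidth=180)
cw=np.load("/tmp/w2c.npy",allow_pickle=True).item();W=cloud(np.load("/tmp/w2.npy"),cw)
print("large rim",rimfit(W,(.56,.11),.066,.064))
P=W.reshape(-1,3);m=(P[:,2]>.075)&(P[:,2]<.11)&(np.hypot(P[:,0]-.56,P[:,1]-.11)<.085)
print("ear",np.nanmedian(P[m],0),m.sum())
print("bay walls: row150",[ (u,W[150,u]) for u in range(160,390,6)][:0])
print("small via wrist",rimfit(W,(.46,-.17),.062,.051))
Wt=np.load("/tmp/Wtop.npy")
print("small via top",rimfit(Wt,(.46,-.17),.062,.051))
Ws=np.load("/tmp/Wscene.npy")
print("small via scene",rimfit(Ws,(.46,-.17),.062,.051))
for n,w in(("t",Wt),("s",Ws),("w",W)):
    P=w.reshape(-1,3);m=(P[:,2]>.07)&(P[:,2]<.11)&(np.hypot(P[:,0]-.46,P[:,1]+.17)<.085);print(n,"small ear",np.nanmedian(P[m],0),m.sum(),np.nanmin(P[m],0),np.nanmax(P[m],0))
E
```

```text
large rim (array([0.5812, 0.1095]), 1184, np.float64(0.0013194351873290094), array([0.5813, 0.1095, 0.0628]), np.float64(0.06572641003270455))
ear [0.635  0.1423 0.101 ] 188
bay walls: row150 []
small via wrist (array([ 0.4713, -0.165 ]), 972, np.float64(0.0013261437690038579), array([ 0.4714, -0.1651,  0.0505]), np.float64(0.06125151124706567))
small via top (array([ 0.4713, -0.1624]), 121, np.float64(0.001243013755189313), array([ 0.4714, -0.1624,  0.0506]), np.float64(0.06151971987687361))
small via scene (array([ 0.4724, -0.1668]), 167, np.float64(0.0020439486412195205), array([ 0.4723, -0.1669,  0.0511]), np.float64(0.06128462285546658))
t small ear [ 0.4678 -0.2141  0.0969] 28 [ 0.4549 -0.2181  0.0772] [ 0.4823 -0.2113  0.1017]
s small ear [ 0.472  -0.221   0.0882] 72 [ 0.4557 -0.2238  0.0702] [ 0.4846 -0.2143  0.1008]
w small ear [ 0.4681 -0.2153  0.0817] 278 [ 0.4546 -0.2238  0.0701] [ 0.4825 -0.2118  0.096 ]
```

```bash
python3 - <<'E'
from h import *
plan([(.48,-.10,.29,-60),(.47,-.48,.29,-6.3)])
E
```

```text
t 6.67 pos [0.5146 0.1239 0.2768] zang -92.2 F [-0.4  0.1  0.4] M [0.1  0.04 0.07] w 0.0942 j [-0.31  0.37  0.03  1.76 -0.01  1.01 -1.89]
[[1.0, 0.005, -0.003, 0.045, np.float64(-0.112)], [1.0, 0.01, -0.003, 0.044, np.float64(-0.112)], [1.0, 0.015, -0.003, 0.043, np.float64(-0.112)], [1.0, 0.02, -0.003, 0.041, np.float64(-0.112)], [1.0, 0.024, -0.003, 0.038, np.float64(-0.112)]]
[[1.0, 0.028, -0.0, 0.046, np.float64(-0.134)], [1.0, 0.034, -0.0, 0.042, np.float64(-0.134)], [1.0, 0.04, -0.0, 0.037, np.float64(-0.134)], [1.0, 0.044, -0.0, 0.032, np.float64(-0.134)], [1.0, 0.048, -0.0, 0.025, np.float64(-0.134)]]
[[1.0, 0.051, -0.0, 0.019, np.float64(-0.134)], [1.0, 0.053, -0.0, 0.012, np.float64(-0.134)]]
```

Request:
drive_tool --pt "1.0 0.005 -0.003 0.045 -0.112" --pt "1.0 0.01 -0.003 0.044 -0.112" --pt "1.0 0.015 -0.003 0.043 -0.112" --pt "1.0 0.02 -0.003 0.041 -0.112" --pt "1.0 0.024 -0.003 0.038 -0.112"

```text
t: 7.3
eef_pos: [0.4814, -0.1017, 0.2915]
orientation: [0.183, -0.683, 0.683, -0.184]
wrist_force: [0.9, 0.6, 0.5]
width: 0.0938
```

Request:
drive_tool --pt "1.0 0.028 0 0.046 -0.134" --pt "1.0 0.034 0 0.042 -0.134" --pt "1.0 0.04 0 0.037 -0.134" --pt "1.0 0.044 0 0.032 -0.134" --pt "1.0 0.048 0 0.025 -0.134"

```text
t: 7.92
eef_pos: [0.474, -0.3734, 0.2911]
orientation: [0.398, -0.584, 0.585, -0.399]
wrist_force: [1.0, 0.5, 0.2]
width: 0.0936
```

Request:
drive_tool --pt "1.0 0.051 0 0.019 -0.134" --pt "1.0 0.053 0 0.012 -0.134" --pt "1 0 0 0 0" --pt "1 0 0 0 0"

```text
t: 8.43
eef_pos: [0.4707, -0.4797, 0.2905]
orientation: [-0.471, 0.527, -0.527, 0.472]
wrist_force: [-0.0, 0.4, 0.4]
width: 0.094
```

```bash
python3 - <<'E'
from h import *
np.set_printoptions(precision=4,suppress=True,linewidth=180)
st();cw=r.get_calibration("wrist")
p,d=r.capture("wrist");cv2.imwrite("pics/w3.png",p[...,::-1]);np.save("/tmp/w3.npy",d);np.save("/tmp/w3c.npy",cw,allow_pickle=True)
E
```

```text
t 8.43 pos [ 0.4707 -0.4797  0.2905] zang -6.4 F [-0.   0.4  0.4] M [ 0.03 -0.07  0.  ] w 0.0940 j [ 0.83  0.6  -0.14  1.33  0.08  1.22  0.57]
```

View pics/w3.png

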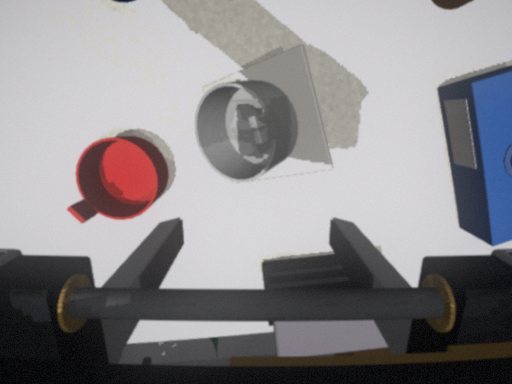

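```bash
python3 - <<'E'
from h import *
np.set_printoptions(precision=4,suppress=True,linewidth=180)
cw=np.load("/tmp/w3c.npy",allow_pickle=True).item();W=cloud(np.load("/tmp/w3.npy"),cw)
img=cv2.imread("pics/w3.png");cv2.imwrite("pics/c4.png",cv2.resize(img[40:200,160:360],None,fx=4,fy=3.7,interpolation=cv2.INTER_CUBIC))
def cl(W):
    P=W.reshape(-1,3);P=P[~np.isnan(P).any(1)]
    return P[(P[:,0]>.36)&(P[:,0]<.6)&(P[:,1]>-.52)&(P[:,1]<-.32)&(P[:,2]>.012)]
S={"w":cl(W),"t":cl(np.load("/tmp/Wtop.npy")),"s":cl(np.load("/tmp/Wscene.npy"))}
t=.6
for n,P in S.items():
  best=None
  def fr(psi):
    e1=np.array([np.cos(psi)*np.cos(t),np.sin(psi)*np.cos(t),np.sin(t)]);a=np.array([-np.cos(psi)*np.sin(t),-np.sin(psi)*np.sin(t),np.cos(t)]);e2=np.cross(a,e1);return e1,e2,a
  # yaw from board plane: RANSAC over psi maximizing concentration
  res=[]
  for psi in np.radians(np.arange(-16,6,.5)):
    h=P@fr(psi)[2]; H,ed=np.histogram(h,bins=np.arange(h.min(),h.max(),.002)); res.append((np.max(H[:-1]+H[1:]),np.degrees(psi),ed[np.argmax(H[:-1]+H[1:])+1]))
  res.sort(reverse=True);psi=np.radians(np.mean([x[1] for x in res[:3]]));print(n,len(P),res[:3])
  for it in range(3):
   e1,e2,a=fr(psi);h=P@a;h0=np.median(h[abs(h-res[0][2])<.004])
   Q=np.c_[P@e1,P@e2,h-h0]
   m=abs(Q[:,2]-.062)<.004
   q=Q[m]
   g=least_squares(lambda v:np.hypot(q[:,0]-v[0],q[:,1]-v[1])-.0575,np.median(q[:,:2],0),loss="soft_l1",f_scale=.002)
   c=g.x
   m2=(Q[:,2]>.07)&(Q[:,2]<.1)&(np.hypot(Q[:,0]-c[0],Q[:,1]-c[1])<.08);E=Q[m2]
   org=c[0]*e1+c[1]*e2+h0*a
  ear=org+.0595*e1+.08*a
  print(n,"psi",np.degrees(psi),"rim n",len(q),"std",np.std(np.hypot(*(q[:,:2]-c).T)),"org",org,"ear mid pred",ear,"top",org+.0595*e1+.098*a,"ear rel",len(E),(np.median(E[:,:2],0)-c) if len(E) else None, E.min(0) if len(E) else 0,E.max(0) if len(E) else 0, "c",c)
E
```

```text
w 64349 [(np.int64(4113), np.float64(-13.5), np.float64(-0.010042235487976114)), (np.int64(4072), np.float64(-10.0), np.float64(0.0019060009750356821)), (np.int64(4067), np.float64(-13.0), np.float64(-0.008118658865639783))]
w psi -12.166666666666666 rim n 6045 std 0.005976487696960818 org [ 0.4391 -0.5074  0.3564] ear mid pred [ 0.443  -0.5082  0.456 ] top [ 0.433  -0.5061  0.4709] ear rel 544 [0.0168 0.0509] [ 0.6534 -0.3544  0.07  ] [ 0.6675 -0.3505  0.074 ] c [ 0.6438 -0.4035]
t 2070 [(np.int64(528), np.float64(5.5), np.float64(-0.19603213166583205)), (np.int64(522), np.float64(5.0), np.float64(-0.19797807599557005)), (np.int64(522), np.float64(4.5), np.float64(-0.19990283516768065))]
t psi 5.0 rim n 58 std 0.002223517524620831 org [ 0.4815 -0.4202  0.0639] ear mid pred [ 0.4854 -0.4199  0.1635] top [ 0.4753 -0.4207  0.1783] ear rel 58 [0.0609 0.0045] [ 0.4565 -0.47    0.0702] [ 0.4655 -0.4431  0.0988] c [ 0.4017 -0.4606]
s 3140 [(np.int64(306), np.float64(5.5), np.float64(-0.19998735704633608)), (np.int64(294), np.float64(5.0), np.float64(-0.20256207566925855)), (np.int64(281), np.float64(4.5), np.float64(-0.20511464543426156))]
s psi 5.0 rim n 167 std 0.0018259396400049609 org [ 0.4832 -0.4245  0.0614] ear mid pred [ 0.4872 -0.4241  0.161 ] top [ 0.477  -0.425   0.1759] ear rel 129 [0.0605 0.0027] [ 0.4543 -0.4759  0.0702] [ 0.4681 -0.4472  0.0994] c [ 0.4014 -0.465 ]
```

View pics/c4.png

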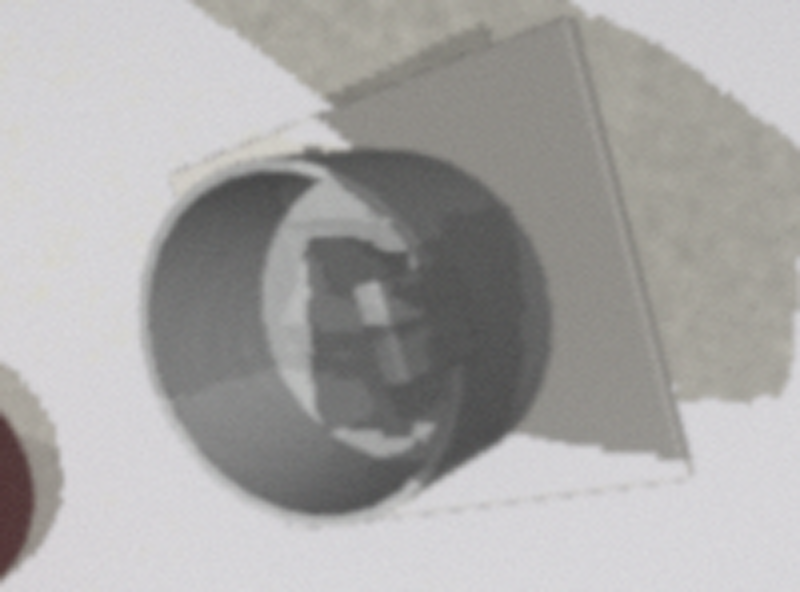

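```bash
cat > fit.py <<'E'
from h import *
np.set_printoptions(precision=4,suppress=True,linewidth=180)
cw=np.load("/tmp/w3c.npy",allow_pickle=True).item();W=cloud(np.load("/tmp/w3.npy"),cw)
def cl(W):
    P=W.reshape(-1,3);P=P[~np.isnan(P).any(1)]
    return P[(P[:,0]>.36)&(P[:,0]<.6)&(P[:,1]>-.52)&(P[:,1]<-.32)&(P[:,2]>.012)&(P[:,2]<.2)]
S={"w":cl(W),"t":cl(np.load("/tmp/Wtop.npy")),"s":cl(np.load("/tmp/Wscene.npy"))}
t=.6
for n,P in S.items():
  def fr(psi):
    e1=np.array([np.cos(psi)*np.cos(t),np.sin(psi)*np.cos(t),np.sin(t)]);a=np.array([-np.cos(psi)*np.sin(t),-np.sin(psi)*np.sin(t),np.cos(t)]);e2=np.cross(a,e1);return e1,e2,a
  res=[]
  for psi in np.radians(np.arange(-10,20,.5)):
    h=P@fr(psi)[2]; H,ed=np.histogram(h,bins=np.arange(h.min(),h.max(),.002)); res.append((int(np.max(H[:-1]+H[1:])),float(np.degrees(psi)),float(ed[np.argmax(H[:-1]+H[1:])+1])))
  res.sort(reverse=True);print(n,len(P),res[:4])
  for psi,h00 in [(np.radians(res[0][1]),res[0][2])]:
   e1,e2,a=fr(psi);h=P@a;h0=np.median(h[abs(h-h00)<.004])
   Q=np.c_[P@e1,P@e2,h-h0]
   q=Q[abs(Q[:,2]-.062)<.004]
   g=least_squares(lambda v:np.hypot(q[:,0]-v[0],q[:,1]-v[1])-.0575,np.median(q[:,:2],0),loss="soft_l1",f_scale=.002)
   c=g.x
   m2=(Q[:,2]>.07)&(Q[:,2]<.1)&(np.hypot(Q[:,0]-c[0],Q[:,1]-c[1])<.075);E=Q[m2]
   org=c[0]*e1+c[1]*e2+h0*a
   print(" psi",np.degrees(psi),"rim",len(q),np.std(np.hypot(*(q[:,:2]-c).T)),"org",org,"ear mid",org+.0595*e1+.08*a,"top",org+.0595*e1+.098*a,"\n  ear rel",len(E),np.median(E[:,:2],0)-c, E.min(0)-[*c,0],E.max(0)-[*c,0])
E
python3 fit.py
```

```text
w 13404 [(4771, 11.0, -0.17174665663098088), (4757, 11.5, -0.1695915529969534), (4704, 9.0, -0.18153303752404248), (4687, 9.5, -0.17884685147434326)]
 psi 11.0 rim 1013 0.0014696701061638622 org [ 0.4827 -0.4202  0.0608] ear mid [ 0.4865 -0.4194  0.1604] top [ 0.4765 -0.4213  0.1753] 
  ear rel 590 [ 0.0618 -0.0008] [ 0.0541 -0.0154  0.0701] [0.0634 0.0128 0.0991]
t 2070 [(569, 10.5, -0.17544089062894286), (561, 9.5, -0.17972002782648466), (559, 9.0, -0.18182998541484263), (554, 11.0, -0.17327203689262394)]
 psi 10.5 rim 138 0.0018392427671065422 org [ 0.4826 -0.4177  0.06  ] ear mid [ 0.4864 -0.417   0.1597] top [ 0.4765 -0.4188  0.1745] 
  ear rel 60 [0.0618 0.0016] [ 0.0559 -0.0121  0.0704] [0.0649 0.0147 0.0997]
s 3140 [(563, 11.5, -0.16909202717623809), (558, 11.0, -0.17138434890694967), (546, 10.5, -0.17376779488859978), (542, 12.000000000000002, -0.16678012827603692)]
 psi 11.5 rim 188 0.001770291423242327 org [ 0.4827 -0.4204  0.0614] ear mid [ 0.4865 -0.4197  0.161 ] top [ 0.4766 -0.4217  0.1759] 
  ear rel 130 [ 0.0606 -0.002 ] [ 0.0518 -0.0156  0.07  ] [0.0659 0.0136 0.0989]
```

```bash
python3 - <<'E'
from h import *
plan([(.4865,-.4195,.24,10.7),(.4865,-.4195,.151,10.7)])
E
```

```text
t 8.47 pos [ 0.4708 -0.479   0.2909] zang -6.4 F [0.4 0.4 0.1] M [-0.03 -0.09 -0.02] w 0.0941 j [ 0.83  0.6  -0.14  1.33  0.08  1.22  0.57]
[[1.0, -0.03, 0.025, 0.004, np.float64(-0.149)], [1.0, -0.029, 0.025, 0.009, np.float64(-0.149)], [1.0, 0.0, 0.044, 0.0, np.float64(-0.0)], [1.0, 0.0, 0.044, 0.0, np.float64(-0.0)]]
```

Request:
drive_tool --pt "1.0 -0.03 0.025 0.004 -0.149" --pt "1.0 -0.029 0.025 0.009 -0.149" --pt "0.4 0 0.044 0 0" --pt "0.0 0 0.045 0 0" --pt "0 0 0 0 0" --newtons 20

```text
t: 9.1
eef_pos: [0.4834, -0.4186, 0.1498]
orientation: [-0.544, 0.453, -0.449, 0.545]
wrist_force: [0.4, -0.1, -0.0]
width: 0.0675
```

```bash
python3 - <<'E'
from h import *
st()
p,d=r.capture("wrist");cv2.imwrite("pics/w4.png",p[...,::-1])
p,d=r.capture("scene");cv2.imwrite("pics/s4.png",cv2.resize(p[190:310,100:260,::-1],None,fx=4,fy=4,interpolation=cv2.INTER_CUBIC))
E
```

```text
t 9.10 pos [ 0.4834 -0.4186  0.1498] zang 10.8 F [ 0.4 -0.1 -0. ] M [-0.01 -0.1  -0.01] w 0.0675 j [ 0.79  0.68 -0.2   1.59  0.16  0.89  0.71]
```

View pics/w4.png

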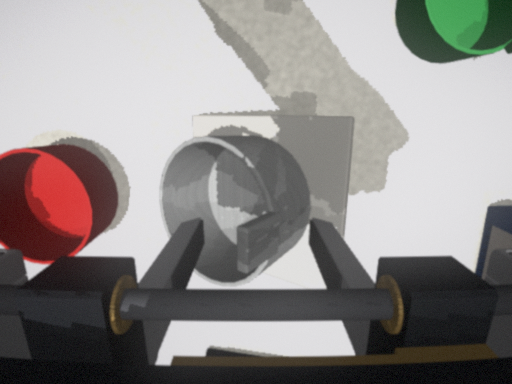

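View pics/s4.png

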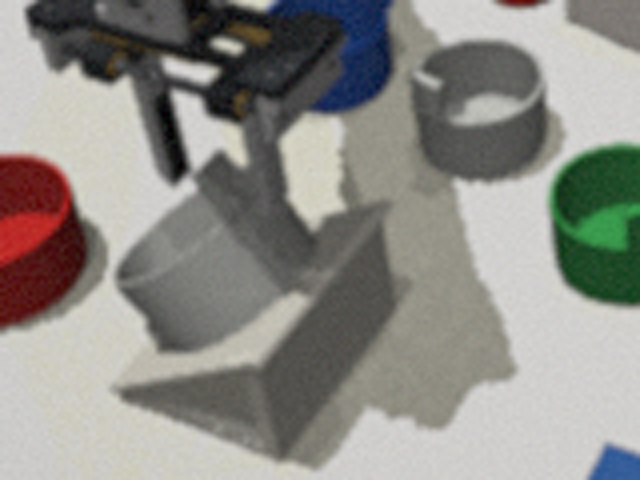

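Request:
drive_tool --pt "-1 0 0 0.002 0" --pt "-1 0 0 0 0" --pt "-1 0 0 0 0" --pt "-1 0 0 0 0" --pt "-1 0 0 0 0" --newtons 20

```text
t: 9.82
eef_pos: [0.4863, -0.4224, 0.1535]
orientation: [0.544, -0.451, 0.452, -0.544]
wrist_force: [-1.4, 0.1, 8.0]
width: 0.0205
```

Request:
drive_tool --pt "-1 0 0 0 0" --pt "-1 0 0 0 0" --pt "-1 0 0 0 0" --newtons 20

```text
t: 10.2
eef_pos: [0.4865, -0.4224, 0.1537]
orientation: [0.544, -0.451, 0.453, -0.544]
wrist_force: [-2.9, -0.6, 7.1]
width: 0.0205
```

```bash
python3 - <<'E'
from h import *
st()
p,d=r.capture("scene");cv2.imwrite("pics/s5.png",cv2.resize(p[190:310,100:260,::-1],None,fx=4,fy=4,interpolation=cv2.INTER_CUBIC))
E
```

```text
t 10.20 pos [ 0.4865 -0.4224  0.1537] zang 10.6 F [-2.9 -0.6  7.1] M [ 0.05  0.26 -0.05] w 0.0205 j [ 0.79  0.68 -0.2   1.59  0.16  0.89  0.71]
```

View pics/s5.png

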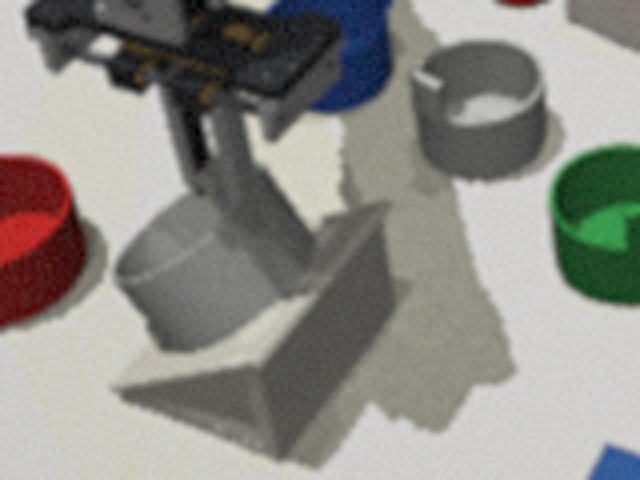

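Request:
drive_tool --pt "-1 0 0 0 0" --pt "-1 0 0 0 0" --newtons 60

```text
t: 10.5
eef_pos: [0.4907, -0.423, 0.1565]
orientation: [-0.543, 0.448, -0.455, 0.545]
wrist_force: [0.0, 0.8, 15.8]
width: 0.0166
```

Request:
drive_tool --pt "-1 0 -0.005 0 0" --pt "-1 0 -0.005 0 0" --pt "-1 0 -0.01 0 0" --pt "-1 0 -0.01 0 0" --pt "-1 0 0 0 0"

```text
t: 11.12
eef_pos: [0.4868, -0.4221, 0.1833]
orientation: [-0.544, 0.451, -0.452, 0.544]
wrist_force: [0.2, 0.0, -3.3]
width: 0.0075
```

```bash
python3 - <<'E'
from h import *
st()
p,d=r.capture("scene");cv2.imwrite("pics/s6.png",cv2.resize(p[190:310,100:260,::-1],None,fx=4,fy=4,interpolation=cv2.INTER_CUBIC))
E
```

```text
t 11.12 pos [ 0.4868 -0.4221  0.1833] zang 10.6 F [ 0.2  0.  -3.3] M [ 0.02 -0.24  0.05] w 0.0075 j [ 0.8   0.65 -0.21  1.56  0.16  0.95  0.72]
```

View pics/s6.png

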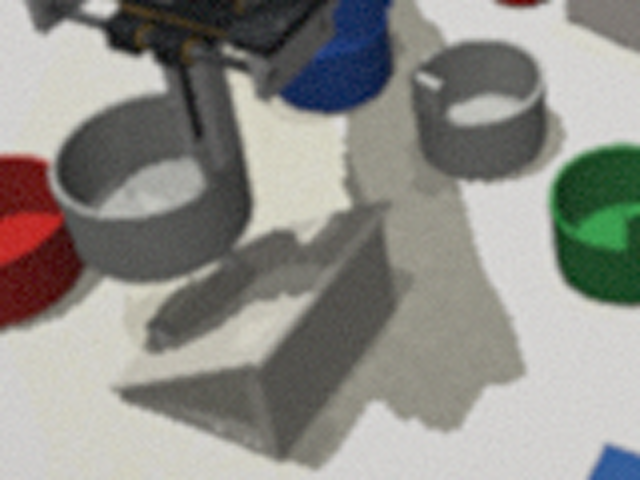

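Request:
drive_tool --pt "-1 0 -0.03 0 0" --pt "-1 0 -0.04 0 0" --pt "-1 0 -0.04 0 0" --pt "-1 0 0 0 0"

```text
t: 11.68
eef_pos: [0.4879, -0.4227, 0.2953]
orientation: [-0.544, 0.449, -0.454, 0.544]
wrist_force: [-0.5, -0.6, -4.1]
width: 0.0077
```

```bash
cat > hold.py <<'E'
from h import *
import sys
np.set_printoptions(precision=4,suppress=True,linewidth=180)
def hold(Rm,sgn=1,tag="h",save=True):
    """find rim plane + centre of held pot, from wrist, top, scene. sgn: ear outward direction = sgn*tool z"""
    for n in ["wrist","top","scene"]:
        p0,a=st() if n=="wrist" else (p0,a)
        c=r.get_calibration(n);p,d=r.capture(n)
        cv2.imwrite(f"pics/{tag}_{n}.png",p[...,::-1]);W=cloud(d,c)
        th=np.radians(a);Z=sgn*np.array([np.cos(th),np.sin(th),0]);Y=np.cross([0,0,1],Z)
        P=W.reshape(-1,3);P=P[~np.isnan(P).any(1)]-p0
        Q=np.c_[P@Z,P@Y,P[:,2]]   # x outward radial, y tang., z up rel to TCP
        m=(abs(Q[:,2])<.02)&(np.hypot(Q[:,0]+Rm,Q[:,1])<Rm+.012)&(Q[:,0]<-.022);q=Q[m]
        # rim: fit circle to points near top surface: robust plane z=z0+ax*x+ay*y, center
        def res(v):
            x0,y0,z0,ax,ay=v
            rr=np.hypot(q[:,0]-x0,q[:,1]-y0)-(Rm-.002)
            dz=q[:,2]-(z0+ax*(q[:,0]-x0)+ay*(q[:,1]-y0))
            return np.hypot(rr,dz)
        best=None
        for z0 in(-.008,-.004,0,.004):
            f=least_squares(res,[-Rm,0,z0,0,0],loss="cauchy",f_scale=.002)
            if best is None or f.cost<best.cost: best=f
        print(n,len(q),"centre rel tcp (radial,tang), rim z rel tip, tilts rad,tan:",best.x,"inl",(res(best.x)<.003).sum())
if __name__=="__main__": hold(float(sys.argv[1]),int(sys.argv[2]),sys.argv[3])
E
python3 hold.py .0595 1 h1
```

```text
t 11.68 pos [ 0.4879 -0.4227  0.2953] zang 10.6 F [-0.5 -0.6 -4.1] M [-0.06 -0.23 -0.06] w 0.0077 j [ 0.8   0.55 -0.22  1.41  0.13  1.19  0.75]
wrist 1894 centre rel tcp (radial,tang), rim z rel tip, tilts rad,tan: [-0.0585  0.0017 -0.0169  0.0069  0.0078] inl 1851
top 69 centre rel tcp (radial,tang), rim z rel tip, tilts rad,tan: [-0.0607  0.006  -0.0187 -0.0012  0.0027] inl 68
scene 39 centre rel tcp (radial,tang), rim z rel tip, tilts rad,tan: [-0.0603  0.0036 -0.019   0.0042  0.0043] inl 36
```

View pics/h1_wrist.png

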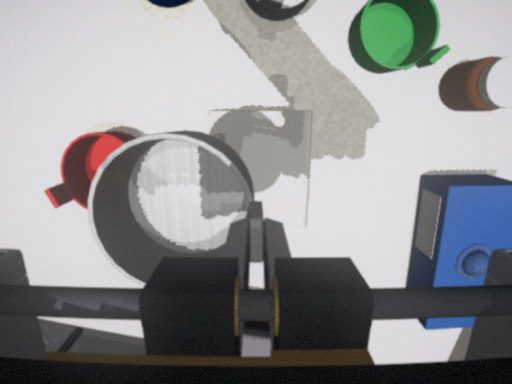

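View pics/h1_scene.png

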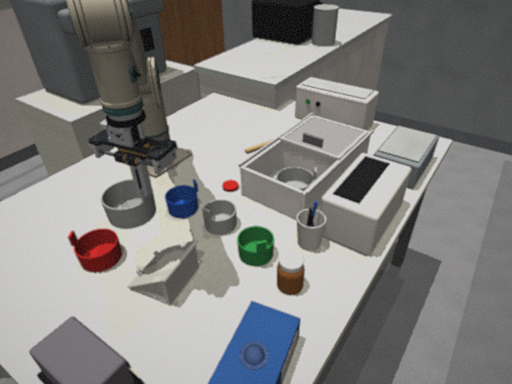

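```bash
python3 - <<'E'
from h import *
plan([(.5886,.0504,.25,-80)],f=-1,step=.045)
E
```

```text
t 11.82 pos [ 0.4852 -0.4209  0.2904] zang 10.6 F [-0.3  0.1 -3.5] M [ 0.03 -0.25 -0.01] w 0.0076 j [ 0.8   0.55 -0.22  1.42  0.13  1.19  0.75]
[[-1, -0.04, 0.004, 0.017, np.float64(0.144)], [-1, -0.042, 0.004, 0.011, np.float64(0.144)], [-1, -0.044, 0.004, 0.005, np.float64(0.144)], [-1, -0.044, 0.004, -0.001, np.float64(0.144)], [-1, -0.043, 0.004, -0.008, np.float64(0.144)]]
[[-1, -0.042, 0.004, -0.014, np.float64(0.144)], [-1, -0.039, 0.004, -0.02, np.float64(0.144)], [-1, -0.036, 0.004, -0.025, np.float64(0.144)], [-1, -0.032, 0.004, -0.03, np.float64(0.144)], [-1, -0.028, 0.004, -0.034, np.float64(0.144)]]
[[-1, -0.022, 0.004, -0.038, np.float64(0.144)]]
```

Request:
drive_tool --pt "-1 -0.04 0.004 0.017 0.144" --pt "-1 -0.042 0.004 0.011 0.144" --pt "-1 -0.044 0.004 0.005 0.144" --pt "-1 -0.044 0.004 -0.001 0.144" --pt "-1 -0.043 0.004 -0.008 0.144"

```text
t: 12.45
eef_pos: [0.5322, -0.2061, 0.2701]
orientation: [-0.349, 0.616, -0.614, 0.348]
wrist_force: [1.7, 0.4, -4.1]
width: 0.0075
```

Request:
drive_tool --pt "-1 -0.042 0.004 -0.014 0.144" --pt "-1 -0.039 0.004 -0.02 0.144" --pt "-1 -0.036 0.004 -0.025 0.144" --pt "-1 -0.032 0.004 -0.03 0.144" --pt "-1 -0.028 0.004 -0.034 0.144"

```text
t: 13.08
eef_pos: [0.5789, 0.008, 0.2501]
orientation: [0.111, -0.698, 0.699, -0.108]
wrist_force: [1.0, -0.6, -2.4]
width: 0.0077
```

Request:
drive_tool --pt "-1 -0.022 0.004 -0.038 0.144" --pt "-1 0 0 0 0" --pt "-1 0 0 0 0"

```text
t: 13.45
eef_pos: [0.5881, 0.0491, 0.2466]
orientation: [0.062, -0.704, 0.705, -0.06]
wrist_force: [-0.8, -0.1, -4.0]
width: 0.0072
```

```bash
sed -i 's/(abs(Q\[:,2\])<.02)/(abs(Q[:,2]+.012)<.02)/' hold.py; python3 hold.py .0595 1 h2
```

```text
t 13.45 pos [0.5881 0.0491 0.2466] zang -80.1 F [-0.8 -0.1 -4. ] M [-0.22 -0.05  0.01] w 0.0072 j [-0.2   0.5   0.11  1.64 -0.06  1.01 -1.47]
wrist 3355 centre rel tcp (radial,tang), rim z rel tip, tilts rad,tan: [-0.0571  0.0018 -0.0184  0.0098  0.0324] inl 1730
top 0 centre rel tcp (radial,tang), rim z rel tip, tilts rad,tan: [-0.0595  0.     -0.008   0.      0.    ] inl 0
scene 208 centre rel tcp (radial,tang), rim z rel tip, tilts rad,tan: [-0.0564  0.0043 -0.0201  0.0187 -0.0024] inl 49
```

View pics/h2_wrist.png

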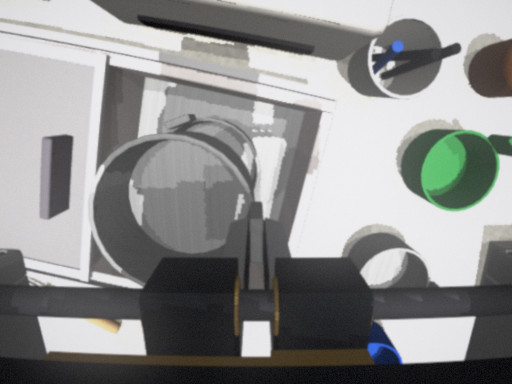

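View pics/h2_scene.png

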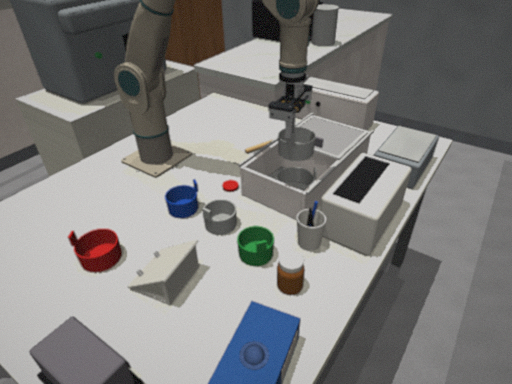

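Request:
drive_tool --pt "-1 0 0.03 0 0" --pt "-1 0 0.03 0 0" --pt "-1 0 0.02 0 0" --pt "-1 0 0.015 0 0" --pt "-1 0 0 0 0"

```text
t: 14.22
eef_pos: [0.5886, 0.0491, 0.1525]
orientation: [0.061, -0.704, 0.705, -0.06]
wrist_force: [-0.8, 0.3, -2.9]
width: 0.0073
```

```bash
python3 - <<'E'
from h import *
st()
c=r.get_calibration("wrist")
p,d=r.capture("wrist");cv2.imwrite("pics/w5.png",cv2.resize(p[60:384,60:360,::-1],None,fx=1.8,fy=1.8,interpolation=cv2.INTER_CUBIC));np.save("/tmp/w5.npy",d);np.save("/tmp/w5c.npy",c,allow_pickle=True)
p,d=r.capture("scene");cv2.imwrite("pics/s7.png",cv2.resize(p[110:220,230:370,::-1],None,fx=5,fy=5,interpolation=cv2.INTER_CUBIC))
E
```

```text
t 14.22 pos [0.5886 0.0491 0.1525] zang -80.2 F [-0.8  0.3 -2.9] M [-0.12  0.01 -0.02] w 0.0073 j [-0.19  0.61  0.09  1.74 -0.07  0.8  -1.46]
```

View pics/w5.png

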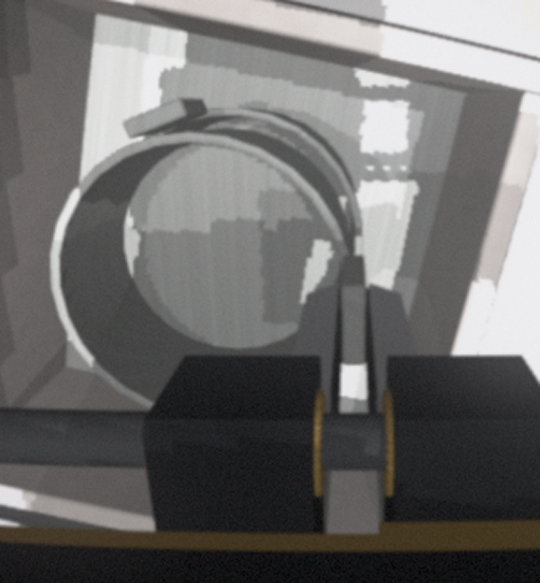

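View pics/s7.png

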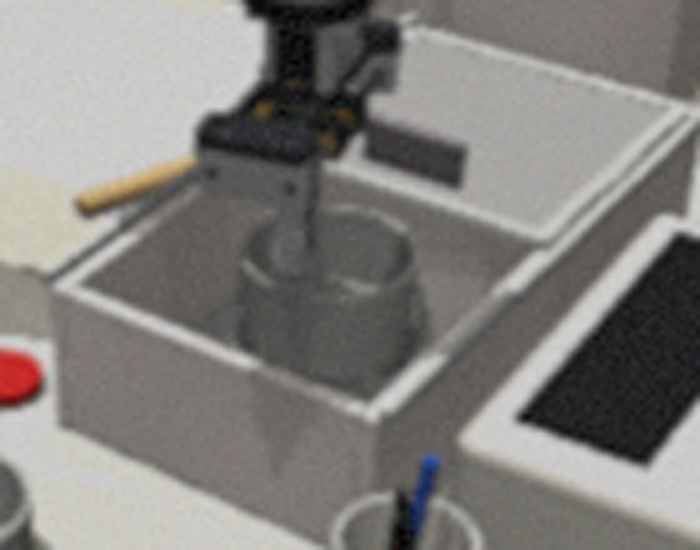

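```bash
python3 - <<'E'
from h import *
np.set_printoptions(precision=4,suppress=True,linewidth=180)
c=np.load("/tmp/w5c.npy",allow_pickle=True).item();W=cloud(np.load("/tmp/w5.npy"),c)
P=W.reshape(-1,3)
m=np.hypot(P[:,0]-.5812,P[:,1]-.1095)<.075
h=np.histogram(P[m][:,2],bins=np.arange(.05,.16,.003));print(np.c_[h[1][:-1]*1000,h[0]][h[0]>30].astype(int).tolist())
for z,R,nm in((.066,.064,"large"),(.134,.0575,"med")):
    for tol in(.003,.005):
        print(nm,rimfit(W,(.581,.1095),z,R,tol,.072 if nm=="large" else .065))
E
```

```text
[[62, 106], [65, 563], [77, 9136], [80, 1339], [83, 363], [86, 347], [89, 323], [92, 308], [95, 308], [98, 313], [101, 655], [104, 290], [107, 308], [110, 330], [113, 314], [116, 345], [119, 367], [122, 389], [125, 390], [128, 379], [131, 413], [134, 1896], [137, 188], [155, 58]]
large (array([0.5806, 0.1089]), 669, np.float64(0.0012815310722432813), array([0.5819, 0.1082, 0.0627]), np.float64(0.0658474408788396))
large (array([0.5806, 0.1088]), 692, np.float64(0.0012892753271528527), array([0.5821, 0.1081, 0.0625]), np.float64(0.06584410727914575))
med (array([0.5804, 0.1062]), 2309, np.float64(0.0013159338603757154), array([0.5808, 0.1067, 0.057 ]), np.float64(0.13566759033185688))
med (array([0.5805, 0.1061]), 2741, np.float64(0.001305737822770271), array([0.5809, 0.1066, 0.0569]), np.float64(0.1356281506194077))
```

Request:
drive_tool --pt "-1 0 0.004 -0.0025 0" --pt "-1 0 0.008 0 0" --pt "-1 0 0.008 0 0" --pt "-1 0 0.01 0 0" --pt "-1 0 0 0 0"

```text
t: 14.95
eef_pos: [0.588, 0.0523, 0.1221]
orientation: [0.061, -0.704, 0.705, -0.06]
wrist_force: [-0.5, -0.6, -3.3]
width: 0.0075
```

Request:
drive_tool --pt "-1 0 0.008 0 0" --pt "-1 0 0.008 0 0" --pt "-1 0 0.006 0 0" --pt "-1 0 0 0 0"

```text
t: 15.45
eef_pos: [0.5884, 0.0523, 0.1007]
orientation: [0.061, -0.704, 0.705, -0.06]
wrist_force: [-0.7, -0.4, -3.1]
width: 0.0078
```

Request:
drive_tool --pt "-1 0 0.004 0 0" --pt "-1 0 0.003 0 0" --pt "-1 0 0.002 0 0" --pt "-1 0 0 0 0"

```text
t: 15.95
eef_pos: [0.5888, 0.0524, 0.0922]
orientation: [0.061, -0.704, 0.705, -0.061]
wrist_force: [0.5, -0.2, -3.1]
width: 0.0077
```

Request:
drive_tool --pt "-1 0 0.002 0 0" --pt "-1 0 0.002 0 0" --pt "-1 0 0 0 0"

```text
t: 16.32
eef_pos: [0.5887, 0.0524, 0.0881]
orientation: [0.061, -0.704, 0.705, -0.061]
wrist_force: [1.0, -0.4, -2.0]
width: 0.0071
```

Request:
drive_tool --pt "-1 0 0.001 0 0" --pt "-1 0 0.001 0 0" --pt "-1 0 0 0 0"

```text
t: 16.7
eef_pos: [0.5894, 0.0523, 0.0871]
orientation: [0.06, -0.704, 0.705, -0.061]
wrist_force: [-1.3, -0.5, 5.0]
width: 0.0074
```

Request:
drive_tool --pt "-0.5 0 0 0 0" --pt "-0.5 0 0 0 0" --pt "-0.5 0 0 0 0" --pt "-0.5 0 -0.02 0 0" --pt "-0.5 0 -0.04 0 0" --newtons 20

```text
t: 17.32
eef_pos: [0.5874, 0.0524, 0.1453]
orientation: [0.062, -0.704, 0.705, -0.059]
wrist_force: [0.3, -0.0, -0.6]
width: 0.0235
```

Request:
drive_tool --pt "0 0 -0.06 0 0" --pt "1 0 -0.05 0.01 0" --pt "1 0.03 -0.03 0 0" --pt "1 0.03 0 0 0" --pt "1 0 0 0 0"

```text
t: 17.95
eef_pos: [0.5301, 0.0319, 0.287]
orientation: [-0.06, 0.705, -0.704, 0.061]
wrist_force: [0.9, -0.7, -0.7]
width: 0.07
```

```bash
python3 - <<'E'
from h import *
np.set_printoptions(precision=4,suppress=True,linewidth=180)
st()
c=r.get_calibration("wrist")
p,d=r.capture("wrist");cv2.imwrite("pics/w6.png",p[...,::-1]);W=cloud(d,c)
print("med",rimfit(W,(.581,.1095),.071,.0575,.002,.0605))
print("large",rimfit(W,(.581,.1095),.066,.064,.0025,.07))
P=W.reshape(-1,3);m=np.hypot(P[:,0]-.581,P[:,1]-.109)<.045;print("floor z",np.nanmedian(P[m][:,2]))
E
```

```text
t 17.95 pos [0.5301 0.0319 0.287 ] zang -80.2 F [ 0.9 -0.7 -0.7] M [ 0.04 -0.03 -0.  ] w 0.0700 j [-0.19  0.37  0.11  1.74 -0.05  1.03 -1.46]
med (array([0.581 , 0.1104]), 819, np.float64(0.0012517892805691694), array([0.581 , 0.1105, 0.057 ]), np.float64(0.07092961768294893))
large (array([0.5812, 0.1086]), 1070, np.float64(0.0029713061554279413), array([0.5812, 0.1085, 0.0629]), np.float64(0.06592993530083427))
floor z 0.39924391383633034
```

View pics/w6.png

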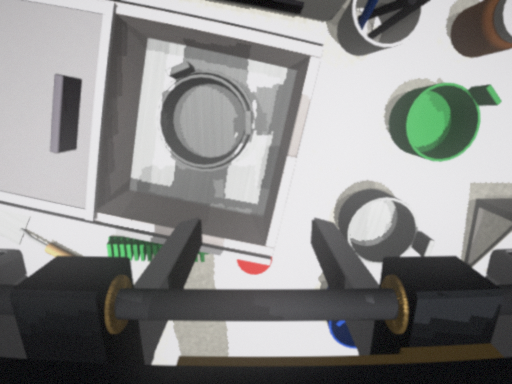

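```bash
python3 - <<'E'
from h import *
plan([(.4677,-.2174,.18,-94),(.4677,-.2174,.070,-94)])
E
```

```text
t 18.00 pos [0.5314 0.0323 0.2867] zang -80.2 F [0.2 0.3 0.4] M [ 0.02 -0.04 -0.09] w 0.0741 j [-0.19  0.37  0.11  1.74 -0.05  1.03 -1.46]
[[1.0, 0.021, 0.021, 0.047, np.float64(0.048)], [1.0, 0.019, 0.021, 0.048, np.float64(0.048)], [1.0, 0.016, 0.021, 0.049, np.float64(0.048)], [1.0, 0.014, 0.021, 0.05, np.float64(0.048)], [1.0, 0.012, 0.021, 0.05, np.float64(0.048)]]
[[1.0, 0.0, 0.055, 0.0, np.float64(-0.0)], [1.0, 0.0, 0.055, 0.0, np.float64(-0.0)]]
```

Candidates for small_pot, in the top view: grey (293,217), blue (298,263) and green (303,168). Only the grey one is steel, and crop c2 confirms it. For medium_pot, the grey pot on the drainer was the right one rather than the red at (385,273).

Request:
drive_tool --pt "0.6 0.021 0.021 0.047 0.048" --pt "0.6 0.019 0.021 0.048 0.048" --pt "0.5 0.016 0.021 0.049 0.048" --pt "0.5 0.014 0.021 0.05 0.048" --pt "0.5 0.012 0.021 0.05 0.048"

```text
t: 18.62
eef_pos: [0.4689, -0.2195, 0.18]
orientation: [-0.025, -0.707, 0.707, 0.024]
wrist_force: [0.7, -0.1, -0.7]
width: 0.0709
```

Request:
drive_tool --pt "0.5 0 0.02 0 0" --pt "0.5 0 0 0 0"

```text
t: 18.88
eef_pos: [0.4677, -0.2178, 0.1595]
orientation: [0.023, 0.707, -0.706, -0.025]
wrist_force: [-0.1, 0.6, -0.1]
width: 0.0706
```

```bash
python3 - <<'E'
from h import *
np.set_printoptions(precision=4,suppress=True,linewidth=180)
c=r.get_calibration("wrist")
p,d=r.capture("wrist");cv2.imwrite("pics/w7.png",p[...,::-1]);W=cloud(d,c)
print("small",rimfit(W,(.471,-.165),.062,.051,.004,.06))
P=W.reshape(-1,3);m=(P[:,2]>.094)&(P[:,2]<.102)&(np.hypot(P[:,0]-.471,P[:,1]+.165)<.07);print("ear top",np.nanmedian(P[m],0),m.sum())
plan([(.4677,-.2174,.070,-94)])
E
```

```text
small (array([ 0.4709, -0.167 ]), 1287, np.float64(0.0012913453828584985), array([ 0.471 , -0.1669,  0.0504]), np.float64(0.061833349992293986))
ear top [ 0.4698 -0.2199  0.0978] 300
t 18.93 pos [ 0.4685 -0.2174  0.1605] zang -93.9 F [ 0.7 -0.1  0.2] M [0.04 0.02 0.01] w 0.0704 j [ 0.25  0.51  0.19  1.94 -0.14  0.71 -1.12]
[[1.0, 0.0, 0.045, 0.0, np.float64(0.001)], [1.0, 0.0, 0.045, 0.0, np.float64(0.001)]]
```

View pics/w7.png

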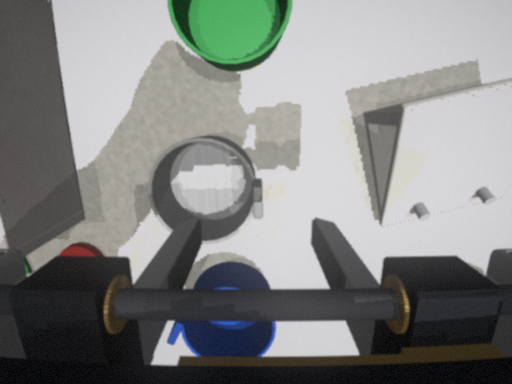

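Request:
drive_tool --pt "0.4 -0.002 0.03 0.002 -0.044" --pt "0.2 0 0.04 0 0" --pt "0 0 0.02 0 0" --pt "-1 0 0 0 0" --pt "-1 0 0 0 0"

```text
t: 19.55
eef_pos: [0.4713, -0.2198, 0.0724]
orientation: [-0.009, -0.707, 0.707, 0.007]
wrist_force: [-0.6, -0.3, 0.6]
width: 0.0307
```

Request:
drive_tool --pt "-1 0 0 0 0" --pt "-1 0 0 0 0" --pt "-1 0 0 0 0" --pt "-1 0 0 0 0" --pt "-1 0 0 0 0"

```text
t: 20.18
eef_pos: [0.4706, -0.2196, 0.0721]
orientation: [0.009, 0.707, -0.707, -0.008]
wrist_force: [-0.2, 1.8, 5.9]
width: 0.0079
```

Request:
drive_tool --pt "-1 0 0 0 0" --pt "-1 0 0 0 0" --newtons 50

```text
t: 20.42
eef_pos: [0.4705, -0.2196, 0.0721]
orientation: [0.009, 0.707, -0.707, -0.008]
wrist_force: [0.4, 1.1, 7.1]
width: 0.0075
```

Request:
drive_tool --pt "-1 0 -0.02 0 0" --pt "-1 0 -0.04 0 0" --pt "-1 0 -0.05 0 0" --pt "-1 0 -0.05 0 0" --pt "-1 0 -0.02 0 0"

```text
t: 21.05
eef_pos: [0.4708, -0.2207, 0.2541]
orientation: [-0.01, -0.706, 0.708, 0.007]
wrist_force: [0.3, 0.2, -2.8]
width: 0.0074
```

Request:
drive_tool --pt "-1 0 0 0 0"

```text
t: 21.18
eef_pos: [0.4704, -0.2204, 0.2524]
orientation: [-0.01, -0.707, 0.707, 0.008]
wrist_force: [0.4, 0.4, -3.1]
width: 0.0074
```

```bash
python3 hold.py .053 1 h3
```

```text
t 21.18 pos [ 0.4704 -0.2204  0.2524] zang -91.4 F [ 0.4  0.4 -3.1] M [-0.12 -0.01 -0.  ] w 0.0074 j [ 0.23  0.39  0.21  1.82 -0.1   0.93 -1.11]
wrist 3336 centre rel tcp (radial,tang), rim z rel tip, tilts rad,tan: [-0.0507 -0.0022 -0.0123  0.0086  0.038 ] inl 1474
top 109 centre rel tcp (radial,tang), rim z rel tip, tilts rad,tan: [-0.0563 -0.0027 -0.0123  0.004  -0.0064] inl 75
scene 282 centre rel tcp (radial,tang), rim z rel tip, tilts rad,tan: [-0.0525 -0.0016 -0.0198 -0.0035  0.0096] inl 52
```

View pics/h3_wrist.png

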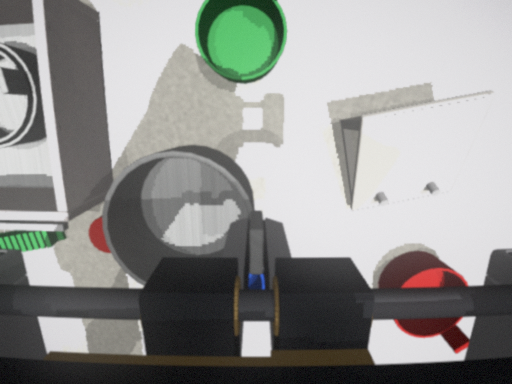

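```bash
python3 - <<'E'
from h import *
plan([(.5417,.0739,.25,-140)],f=-1,step=.04)
E
```

```text
t 21.32 pos [ 0.4688 -0.2194  0.2498] zang -91.4 F [ 0.8  0.9 -2. ] M [-0.05  0.05  0.06] w 0.0077 j [ 0.23  0.39  0.21  1.83 -0.1   0.93 -1.11]
[[-1, -0.008, -0.0, -0.037, np.float64(0.106)], [-1, -0.004, -0.0, -0.038, np.float64(0.106)], [-1, -0.0, -0.0, -0.038, np.float64(0.106)], [-1, 0.004, -0.0, -0.038, np.float64(0.106)], [-1, 0.008, -0.0, -0.037, np.float64(0.106)]]
[[-1, 0.012, -0.0, -0.036, np.float64(0.106)], [-1, 0.015, -0.0, -0.035, np.float64(0.106)], [-1, 0.019, -0.0, -0.033, np.float64(0.106)]]
```

Request:
drive_tool --pt "-1 -0.008 0 -0.037 0.106" --pt "-1 -0.004 0 -0.038 0.106" --pt "-1 0 0 -0.038 0.106" --pt "-1 0.004 0 -0.038 0.106" --pt "-1 0.008 0 -0.037 0.106"

```text
t: 21.95
eef_pos: [0.5135, -0.0338, 0.2496]
orientation: [-0.194, -0.679, 0.68, 0.196]
wrist_force: [0.7, -0.0, -2.7]
width: 0.008
```

Request:
drive_tool --pt "-1 0.012 0 -0.036 0.106" --pt "-1 0.015 0 -0.035 0.106" --pt "-1 0.019 0 -0.033 0.106" --pt "-1 0 0 0 0" --pt "-1 0 0 0 0"

```text
t: 22.58
eef_pos: [0.5409, 0.0747, 0.25]
orientation: [-0.298, -0.64, 0.642, 0.299]
wrist_force: [0.6, -1.0, -2.0]
width: 0.0074
```

```bash
python3 - <<'E'
from h import *
plan([(.5417,.0739,.155,-140)],f=-1,step=.03)
E
```

```text
t 22.57 pos [0.5409 0.0747 0.25  ] zang -140.0 F [ 0.6 -1.  -2. ] M [-0.03  0.08  0.04] w 0.0074 j [-0.44  0.45  0.37  1.76 -0.19  0.97 -2.44]
[[-1, -0.0, 0.024, -0.0, np.float64(0.0)], [-1, -0.0, 0.024, -0.0, np.float64(0.0)], [-1, -0.0, 0.024, -0.0, np.float64(0.0)], [-1, -0.0, 0.024, -0.0, np.float64(0.0)]]
```

Request:
drive_tool --pt "-1 0 0.02 0 0" --pt "-1 0 0.025 0 0" --pt "-1 0 0.015 0 0" --pt "-1 0 0 0 0"

```text
t: 23.08
eef_pos: [0.541, 0.0745, 0.1903]
orientation: [-0.298, -0.64, 0.641, 0.3]
wrist_force: [0.8, -0.5, -1.8]
width: 0.0077
```

```bash
python3 - <<'E'
from h import *
np.set_printoptions(precision=4,suppress=True,linewidth=180)
c=r.get_calibration("wrist");p0,a=st()
p,d=r.capture("wrist");cv2.imwrite("pics/w8.png",cv2.resize(p[60:384,60:360,::-1],None,fx=1.8,fy=1.8,interpolation=cv2.INTER_CUBIC));W=cloud(d,c)
P=W.reshape(-1,3)
m=np.hypot(P[:,0]-.581,P[:,1]-.1095)<.075
h=np.histogram(P[m][:,2],bins=np.arange(.05,.2,.003));print(np.c_[h[1][:-1]*1000,h[0]][h[0]>30].astype(int).tolist())
zr=p0[2]-.011
print("small",rimfit(W,(.581,.1095),zr,.051,.003,.06))
print("med",rimfit(W,(.581,.1095),.071,.0575,.002,.0605))
print("large",rimfit(W,(.581,.1095),.066,.064,.0025,.07))
p,d=r.capture("scene");cv2.imwrite("pics/s8.png",cv2.resize(p[110:220,230:370,::-1],None,fx=5,fy=5,interpolation=cv2.INTER_CUBIC))
E
```

```text
t 23.07 pos [0.541  0.0745 0.1903] zang -140.1 F [ 0.8 -0.5 -1.8] M [-0.01  0.06 -0.04] w 0.0077 j [-0.42  0.52  0.34  1.83 -0.23  0.83 -2.41]
[[50, 46], [53, 36], [56, 52], [59, 39], [62, 114], [65, 671], [68, 264], [71, 238], [104, 140], [107, 146], [119, 435], [122, 7303], [125, 304], [128, 266], [131, 254], [134, 242], [137, 213], [140, 228], [143, 229], [146, 245], [149, 246], [152, 271], [155, 263], [158, 298], [161, 268], [164, 275], [167, 292], [170, 331], [173, 344], [176, 507], [179, 1589], [191, 44], [194, 61], [197, 77]]
small (array([0.5791, 0.1092]), 2063, np.float64(0.0013051442467974456), array([0.5796, 0.109 , 0.0505]), np.float64(0.17972518225859455))
med (array([0.5805, 0.1108]), 489, np.float64(0.0011738119804278427), array([0.5805, 0.1105, 0.0573]), np.float64(0.07096422238234767))
large (array([0.5806, 0.1097]), 761, np.float64(0.002014428298314188), array([0.5807, 0.109 , 0.0634]), np.float64(0.06602098302413857))
```

View pics/w8.png

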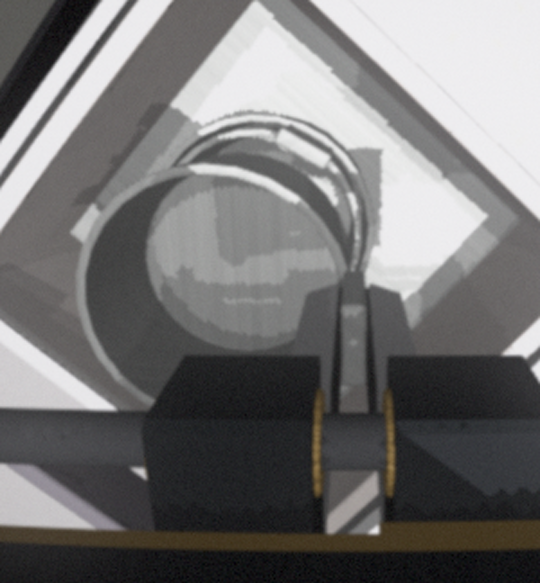

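View pics/s8.png

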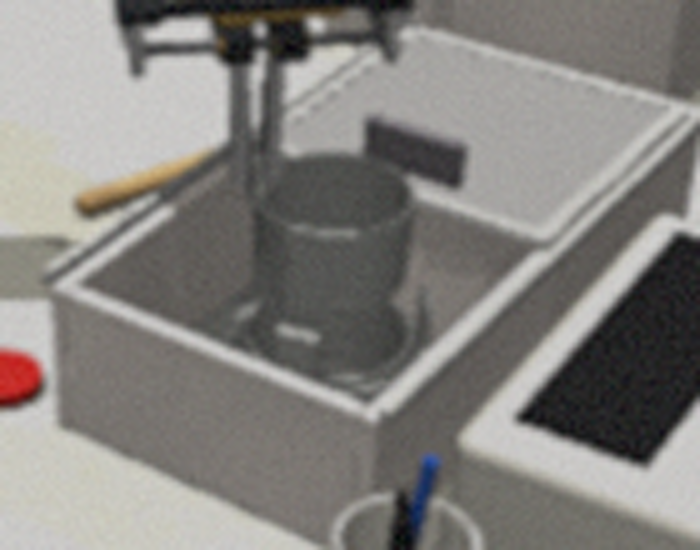

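Request:
drive_tool --pt "-1 0 0.004 -0.002 0" --pt "-1 0 0.01 0 0" --pt "-1 0 0.014 0 0" --pt "-1 0 0.01 0 0" --pt "-1 0 0 0 0"

```text
t: 23.8
eef_pos: [0.5426, 0.0768, 0.1521]
orientation: [-0.298, -0.64, 0.641, 0.299]
wrist_force: [0.8, 0.1, -2.5]
width: 0.0077
```

```bash
python3 - <<'E'
from h import *
np.set_printoptions(precision=4,suppress=True,linewidth=180)
c=r.get_calibration("wrist");p0,a=st()
p,d=r.capture("wrist");W=cloud(d,c)
zr=p0[2]-.011
print("small",rimfit(W,(.581,.1095),zr,.051,.003,.06))
print("med",rimfit(W,(.581,.1095),.071,.0575,.002,.0605))
E
```

```text
t 23.80 pos [0.5426 0.0768 0.1521] zang -140.0 F [ 0.8  0.1 -2.5] M [0.07 0.08 0.04] w 0.0077 j [-0.4   0.57  0.32  1.87 -0.25  0.75 -2.39]
small (array([0.5806, 0.1115]), 2076, np.float64(0.001302644958582821), array([0.5812, 0.1114, 0.0505]), np.float64(0.14155150222145632))
med (array([0.5805, 0.1108]), 562, np.float64(0.0011585511453868639), array([0.5805, 0.1107, 0.0574]), np.float64(0.07096864691867383))
```

Aligned within 1 mm. Lower.

Request:
drive_tool --pt "-1 0 0.008 0 0" --pt "-1 0 0.008 0 0" --pt "-1 0 0.008 0 0" --pt "-1 0 0.008 0 0" --pt "-1 0 0 0 0"

```text
t: 24.48
eef_pos: [0.5429, 0.0769, 0.1205]
orientation: [-0.298, -0.641, 0.641, 0.299]
wrist_force: [0.3, -0.6, -2.2]
width: 0.0075
```

Request:
drive_tool --pt "-1 0 0.008 0 0" --pt "-1 0 0.008 0 0" --pt "-1 0 0.006 0 0" --pt "-1 0 0.004 0 0" --pt "-1 0 0 0 0"

```text
t: 25.1
eef_pos: [0.5432, 0.0769, 0.0949]
orientation: [-0.299, -0.641, 0.641, 0.299]
wrist_force: [0.1, -0.0, -2.5]
width: 0.0075
```

Request:
drive_tool --pt "-1 0 0.002 0 0" --pt "-1 0 0.002 0 0" --pt "-1 0 0 0 0"

```text
t: 25.48
eef_pos: [0.5434, 0.077, 0.0912]
orientation: [-0.299, -0.641, 0.641, 0.299]
wrist_force: [-0.5, 0.3, -2.4]
width: 0.0079
```

Request:
drive_tool --pt "-1 0 0.001 0 0" --pt "-1 0 0.001 0 0" --pt "-1 0 0 0 0"

```text
t: 25.85
eef_pos: [0.5434, 0.077, 0.0892]
orientation: [-0.299, -0.641, 0.641, 0.299]
wrist_force: [-0.7, 0.2, -2.1]
width: 0.0079
```

Request:
drive_tool --pt "-1 0 0.001 0 0" --pt "-1 0 0.001 0 0" --pt "-1 0 0 0 0"

```text
t: 26.22
eef_pos: [0.5434, 0.077, 0.0872]
orientation: [-0.299, -0.641, 0.641, 0.299]
wrist_force: [0.3, -0.4, -2.5]
width: 0.0076
```

Request:
drive_tool --pt "-1 0 0.001 0 0" --pt "-1 0 0.0005 0 0" --pt "-1 0 0 0 0"

```text
t: 26.6
eef_pos: [0.5435, 0.077, 0.0861]
orientation: [0.299, 0.641, -0.641, -0.299]
wrist_force: [-0.9, -0.8, 3.5]
width: 0.0076
```

Seated (Fz has risen). Release and look.

Request:
drive_tool --pt "-0.5 0 0 0 0" --pt "-0.5 0 0 0 0" --pt "-0.5 0 0 0 0" --pt "-0.5 0 -0.02 0 0" --pt "-0.5 0 -0.04 0 0" --newtons 20

```text
t: 27.22
eef_pos: [0.5422, 0.0769, 0.1451]
orientation: [-0.298, -0.64, 0.642, 0.3]
wrist_force: [0.7, -0.5, 0.3]
width: 0.0232
```

Request:
drive_tool --pt "-0.3 0 -0.06 0 0" --pt "0 0.03 -0.05 0.01 0" --pt "0 0.04 -0.03 0 0" --pt "0 0.03 0 0 0" --pt "0 0 0 0 0"

```text
t: 27.85
eef_pos: [0.4702, 0.1492, 0.2861]
orientation: [0.297, 0.642, -0.641, -0.298]
wrist_force: [0.3, 0.7, 0.0]
width: 0.047
```

```bash
python3 - <<'E'
from h import *
np.set_printoptions(precision=4,suppress=True,linewidth=180)
st()
c=r.get_calibration("wrist")
p,d=r.capture("wrist");cv2.imwrite("pics/w9.png",p[...,::-1]);W=cloud(d,c)
print("small",rimfit(W,(.581,.1105),.076,.051,.002,.054))
print("med",rimfit(W,(.581,.1105),.071,.0575,.002,.0605))
print("large",rimfit(W,(.581,.1095),.066,.064,.0025,.07))
# tilt of small rim
P=W.reshape(-1,3);P=P[~np.isnan(P).any(1)];rr=np.hypot(P[:,0]-.581,P[:,1]-.1105);q=P[(rr>.047)&(rr<.0535)&(abs(P[:,2]-.076)<.005)]
print("plane",np.linalg.lstsq(np.c_[q[:,:2]-[.581,.11],np.ones(len(q))],q[:,2],rcond=None)[0])
m=(P[:,2]>.085)&(P[:,2]<.12)&(rr<.085);E=P[m];an=np.degrees(np.arctan2(E[:,1]-.1105,E[:,0]-.581));print(np.histogram(an,bins=np.arange(-180,181,15)))
E
```

```text
t 27.85 pos [0.4702 0.1492 0.2861] zang -139.7 F [0.3 0.7 0. ] M [ 0.06 -0.02  0.  ] w 0.0470 j [-0.65  0.33  0.38  1.84 -0.15  1.   -2.64]
small (array([0.5818, 0.1122]), 740, np.float64(0.001148523894171856), array([0.5819, 0.1123, 0.0506]), np.float64(0.07600012472306783))
med (array([0.5801, 0.111 ]), 934, np.float64(0.0027686762953635794), array([0.5801, 0.111 , 0.057 ]), np.float64(0.07105801035856646))
large (array([0.5801, 0.1094]), 1163, np.float64(0.005052350002906636), array([0.5801, 0.1095, 0.0631]), np.float64(0.06600961686886468))
plane [-0.0083 -0.003   0.0757]
(array([  0,  45,  99,  66,   0,  49, 143,  81,   0,   0,   0,   0,   0, 131, 135,   0,   0,   0,   0,   0,   0,   0,   0,   0]), array([-180, -165, -150, -135, -120, -105,  -90,  -75,  -60,  -45,  -30,  -15,    0,   15,   30,   45,   60,   75,   90,  105,  120,  135,  150,  165,  180]))
```

View pics/w9.png

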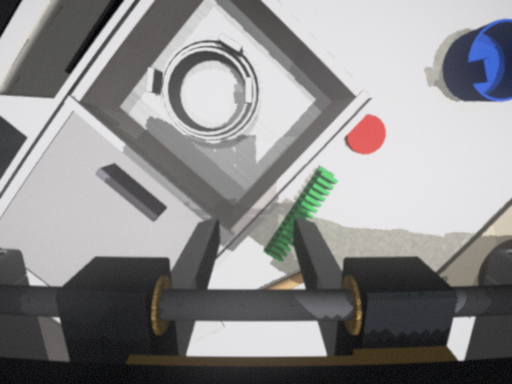

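```bash
python3 - <<'E'
from h import *
plan([(.568,.2465,.23,-92.1),(.568,.2465,.139,-92.1)],f=.3)
E
```

```text
t 27.90 pos [0.4712 0.1475 0.2859] zang -139.9 F [0.  0.6 1. ] M [ 0.07 -0.03 -0.01] w 0.0469 j [-0.65  0.33  0.39  1.84 -0.14  1.   -2.64]
[[0.3, 0.003, 0.011, -0.028, np.float64(-0.167)], [0.3, -0.002, 0.011, -0.028, np.float64(-0.167)], [0.3, -0.007, 0.011, -0.027, np.float64(-0.167)], [0.3, -0.011, 0.011, -0.025, np.float64(-0.167)], [0.3, -0.015, 0.011, -0.023, np.float64(-0.167)]]
[[0.3, 0.0, 0.045, 0.0, np.float64(-0.0)], [0.3, 0.0, 0.045, 0.0, np.float64(-0.0)]]
```

Request:
drive_tool --pt "0.3 0.003 0.011 -0.028 -0.167" --pt "0.3 -0.002 0.011 -0.028 -0.167" --pt "0.3 -0.007 0.011 -0.027 -0.167" --pt "0.3 -0.011 0.011 -0.025 -0.167" --pt "0.3 -0.015 0.011 -0.023 -0.167"

```text
t: 28.52
eef_pos: [0.571, 0.2444, 0.2295]
orientation: [-0.012, -0.707, 0.708, 0.012]
wrist_force: [-0.3, -0.6, -0.4]
width: 0.0615
```

Request:
drive_tool --pt "0.1 0 0.045 0 0" --pt "-0.1 0 0.045 0 0" --pt "-1 0 0 0 0" --pt "-1 0 0 0 0" --pt "-1 0 0 0 0" --newtons 15

```text
t: 29.15
eef_pos: [0.5709, 0.246, 0.1429]
orientation: [0.015, 0.707, -0.706, -0.012]
wrist_force: [0.6, 0.3, 0.5]
width: 0.0159
```

Request:
drive_tool --pt "-1 0 0 0 0" --pt "-1 0 0 0 0"

```text
t: 29.4
eef_pos: [0.5705, 0.2462, 0.1426]
orientation: [0.014, 0.707, -0.707, -0.012]
wrist_force: [0.1, -1.3, 5.8]
width: 0.0094
```

Request:
drive_tool --pt "-1 0 0 0.015 0" --pt "-1 0 0 0.03 0" --pt "-1 0 0 0.035 0" --pt "-1 0 0 0.035 0" --pt "-1 0 0 0.035 0"

```text
t: 30.02
eef_pos: [0.5647, 0.0978, 0.1426]
orientation: [0.014, 0.708, -0.706, -0.011]
wrist_force: [0.3, 3.9, 6.6]
width: 0.0096
```

Request:
drive_tool --pt "-1 0 0 0.03 0" --pt "-1 0 0 0.02 0" --pt "-1 0 0 0.01 0" --pt "-1 0 0 0.005 0" --pt "-1 0 0 0 0"

```text
t: 30.65
eef_pos: [0.5621, 0.0311, 0.1426]
orientation: [0.014, 0.707, -0.707, -0.012]
wrist_force: [-1.4, 0.6, 9.5]
width: 0.0103
```

Request:
drive_tool --pt "-1 0 0 0.005 0" --pt "-1 0 0 0.004 0" --pt "-1 0 0 0.004 0" --pt "-1 0 0 0 0"

```text
t: 31.15
eef_pos: [0.5619, 0.0264, 0.1426]
orientation: [0.013, 0.711, -0.703, -0.011]
wrist_force: [-1.0, 14.0, 8.9]
width: 0.0102
```

Request:
drive_tool --pt "-1 0 0 -0.007 0" --pt "-0.4 0 0 0 0" --pt "-0.4 0 0 0 0" --pt "-0.4 0 0 0 0" --pt "-0.4 0 -0.03 0 0"

```text
t: 31.78
eef_pos: [0.559, 0.0246, 0.1691]
orientation: [-0.011, -0.707, 0.707, 0.015]
wrist_force: [0.0, -0.2, 1.2]
width: 0.028
```

Request:
drive_tool --pt "-0.2 0 -0.06 0 0" --pt "0 0.04 -0.04 0 0" --pt "0 0.05 -0.01 0.05 0" --pt "0 0.05 0 0.05 0" --pt "0 0 0 0 0"

```text
t: 32.4
eef_pos: [0.4263, -0.0614, 0.2799]
orientation: [-0.015, -0.707, 0.707, 0.016]
wrist_force: [0.7, 1.2, 0.3]
width: 0.047
```

```bash
python3 - <<'E'
from h import *
np.set_printoptions(precision=4,suppress=True,linewidth=180)
st()
for n in ["top","scene","wrist"]:
    p,d=r.capture(n);cv2.imwrite(f"pics/f_{n}.png",p[...,::-1]);F=cloud(d,r.get_calibration(n)).reshape(-1,3)
    m=(F[:,2]>.15)&(F[:,2]<.17)&(abs(F[:,0]-.56)<.05)&(F[:,1]>0)&(F[:,1]<.06);print(n,"fin",m.sum(),np.nanmean(F[m],0) if m.sum() else "")
E
```

```text
t 32.40 pos [ 0.4263 -0.0614  0.2799] zang -92.5 F [0.7 1.2 0.3] M [ 0.06 -0.07 -0.02] w 0.0470 j [-0.06  0.22  0.17  1.99 -0.04  0.94 -1.48]
top fin 86 [0.5623 0.0295 0.1602]
scene fin 109 [0.5641 0.0242 0.1584]
wrist fin 1161 [0.5611 0.0259 0.1596]
```

View pics/f_top.png

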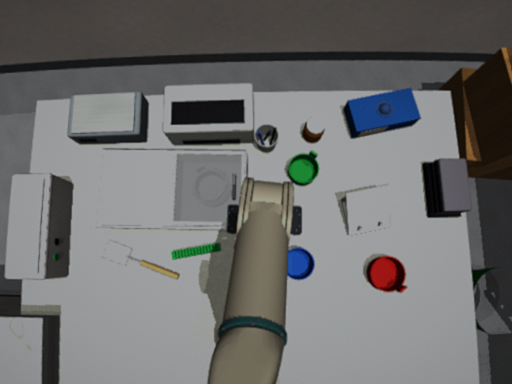

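View pics/f_scene.png

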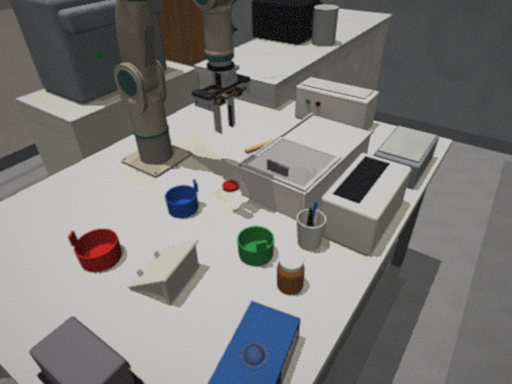

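View pics/f_wrist.png

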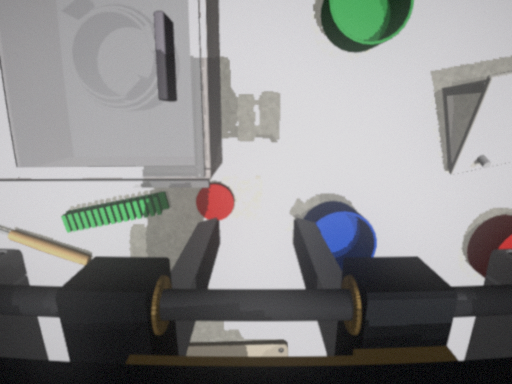

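```bash
python3 -c "
from bench import r
print(r.finish_job())"
```

```text
the job is handed in; nothing more can be done
None
```

The job is done and handed in at about 32.5 s of the 72 s allowed. I opened the cover, nested the medium pot and then the small pot in the large one, and shut the cover. The hand-in call gave no verdict, so what follows rests on my own last checks.

- **Cover:** it met its stop at both ends. The fin went from y ≈ 0.2465 (open) to 0.026, about 0.22 m. The wrist picture shows no gap at the front edge. The three cameras disagree by about 5 mm on the shut fin's position (0.024 to 0.0295).
- **Medium pot:** it leaned on the drainer and the tool can only point down, so I gripped its tilted ear with 60 N. The squeeze and lift swung the pot upright before I placed it.
- **Nest:** the rims read 66, 71 and 76 mm above the bench, which is exactly the 5 mm steps wanted. The small pot's rim tilt is about 0.01 rad.
- **Centres and ears:** the centres agree within about 3 mm. The ears sit at about 31°, -82° and -142°, so at least 60° apart.
- **Forces:** contact forces felt at the wrist while placing stayed under 10 N. The highest wrist force of the run was about 33 N, against the cover's open stop.
- **Bystanders:** in the final pictures they look unmoved; I did not measure them separately.

One check was weak: my fit of the pot in the gripper was unreliable when the pot was over the bay (no rim points from the top camera). I lined both pots up by comparing rims in wrist views instead.

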